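Unclamp the tested battery packs and put them on charge

ROBOT

A 6-joint arm with a two-finger parallel gripper is mounted at the origin on a cart in front of the work surface, level with it; the furniture and walls round the work are solid. World frame = base frame: x ahead of the robot, y to its left, z up, the work surface at z = 0. Lengths are in m, angles in rad, forces in N, time in s.
With the tool pointing down it reaches from about 0.375 to 0.75 m from the base axis. Payload 9 kg.
Tool frame: the origin (TCP) lies at the very end of the fingers, on their centre line; the grasp point (between the pads) lies 19 mm behind it; z points along the fingers, y is the line along which they close (so a half turn about z gives the same grasp; the last joint's range is limited). The gripper opens to 85 mm and grips with 20 to 120 N. Pads are 22 mm wide; open, the fingers measure 114 mm over their backs; the gripper's body (76 mm by 85 mm) begins 54 mm behind the grasp point. The pads swing forward as they close: fully open they stand 13 mm farther back than shut.
Start: joints at [-0.218, 0.104, 0.097, 1.564, 0, 1.353], TCP at [0.6, 0, 0.231] pointing down, gripper open.
Joint ranges: [-2.99, 2.99], [-0.84, 1.86], [-1.1, 1.16], [-1.84, 2.11], [-1.51, 1.56], [-3.14, 3.14]. Speed limits (rad/s): [2.22, 2.22, 2.57, 3.14, 3.14, 3.14].

INTERFACE

Orientations are given as a rotation vector (axis times angle).
In Python, from rig import ctrl gives the robot as it stands. The module is installed in compiled form; this text tells all that it offers.
- The arm moves only by the tool apply_moves, never from a script. Its argument "commands" is a list of rows, each an object with "claw": the opening in per cent of the stroke, from 0 (shut) to 100 (fully open); "dp": the shift along the tool's x, y, z in mm, a list of three; "turn": the turn, a rotation vector about the tool's x, y, z in rad, a list of three. A call has 1 to 5 rows; each row is the pose to reach, as a shift and turn from the pose commanded when the call began, along the tool's axes at that moment; what a row does not reach only later rows make up. A row lasts 1/8 s, in which the tool goes at most 62.5 mm and 10.7 degrees, less where a joint would pass 70% of its speed; a pose out of reach is approached as far as the arm can. A call with a gripper value outside its range is refused whole. The fingers move at their own pace and stop on an object; "force" is the grip in N (left out, the last holds). Time passes only in rows, so rows that repeat a pose let the fingers close. It gives the time, the measured TCP pose, the force, the opening and the grip force at its end, in the units of the state.
- ctrl.get_obs(): the state, without advancing time (a new reading comes with each control period).
- ctrl.capture(name): name is "scene" or "side" or "wrist"; returns the picture (384x512x3 uint8, red, green, blue); there is no depth.
- ctrl.camera_params(name): a dict with "fx", "fy", "cx", "cy" (pixels), "R" (3x3) and "t" (3): a world point X has camera coordinates R X + t. Camera axes: x right, y down, z forward; pixel columns grow to the right and rows downward; lengths in m; the calibration is good to about 2 mm. A picture is of the moment at which its call begins: read the wrist's pose just before it. camera_params takes no time and is no camera call; for the wrist camera it gives the pose at the moment of the call.
- ctrl.hand_in(): hands the job in; it is judged then, once.
The state is a dict: "clock": time; "joint_pos": joint angles; "dq": joint speeds; "tau": joint torques, N m; "eef_pos": TCP position; "ee_rot": TCP orientation; "wrist_force": force on the tool from outside, world axes, zero at the start; "wrist_torque": the same for the moment, N m; "finger_gap": opening from 0.0 (shut) to 1.0 (fully open); "grasp_force": force on a finger pad.
Only numpy, scipy, OpenCV 4.12 (cv2) and the standard library are available. Lean on these libraries where they do the work, as an engineer would, in place of code of your own. Each camera call takes 0.05 s, during which the arm holds its last target. There are 200 camera calls.

TASK

The two battery packs in the test fixture have finished their load test and must go on charge. Take the clamp off the stud in order - wing nut, then spacer, then clamp bar - laying each one at once in the recess of the shadow tray that is cut to its outline, and then move the packs one after the other into the charger, one flat in each bay. Everything must end fully down in its place, and all of it stays there.

Things in the scene. Friction and masses are not known exactly. Their poses are not given: they have to be found in the camera images.
- wing_nut: Black wing nut on top of the stud, already unscrewed: lifts straight off (10 mm of stud in its blind hole). Hub 24 mm across, 16 high; two upright flat wings, solid across the middle, span 46 mm along its y, 10 mm thick along its x, top 34 mm above its underside. Grip across the 10 mm, 20 to 32 mm up. Origin: centre of underside; z up. 30 g.
- spacer: Round brass sleeve standing on the clamp bar under the wing nut, 32 mm outside diameter, 24 mm high, 13.6 mm bore, loose on the stud. Origin: centre of its underside; z up. 45 g.
- clamp_bar: Flat steel bar across both packs, under the spacer: 170 mm along its y, 26 mm wide (x), 6 mm thick, on 4 mm rubber feet under its ends, so its top is 10 mm above their underside. 14 mm hole in the middle, loose on the stud. Grip across its width at the middle; the space under it there is free. Origin: middle, at the underside of the feet; z up. 140 g.
- battery_1: Dark grey battery pack, a flat block 46 mm wide (its x), 89 mm long (its y), 20 mm high, lying in one bay of the test fixture, long side along the fixture's x. Origin: centre of its underside; z up. About 160 g. The two packs are alike: either may go in either charger bay, either end first.
- battery_2: The second, identical battery pack, in the fixture's other bay. Same size and origin as battery_1.
- test_fixture: Fixed aluminium plate 130 x 210 mm (x, y), top 12 mm above the worktop; a 10 mm stud at its centre, top at 76 mm. Packs lie on it at y = +70 and -70 mm, between end stops (28 mm high at +x, 18 at -x), long sides free. Undersides at the start, above the worktop: bar 32, spacer 42, nut 66 mm. Wiring block, top 22 mm, 29 to 59 mm from the stud to +x. Origin: centre of underside.
- shadow_tray: Fixed flat pale grey tray 180 x 214 mm (x, y), dark foam top 10 mm, rim 12 mm high. Recesses with pale floors 5 mm above the worktop (size x by y; centre x, y): bar 40 x 186 mm at (-40, 0), with finger notches 44 mm long at its middle from x = -84 to +4; nut 36 x 56 mm at (46, 51.5), wings along y; spacer round, 46 mm, at (46, -51.5). Origin: centre of underside.
- charging_dock: Fixed grey two-bay charger 150 x 180 mm (x, y), housing 42 mm high from x = 42 mm to its +x edge. Bays: black floors 14 mm above the worktop, centres x = -12, y = +42.5 and -42.5 mm, 58 wide, 101 long between corner guides 10 mm high; the middle 55 mm of the long sides is open for fingers. Packs lie flat, long side along its x. Origin: centre of underside.
Mind the look-alikes: they are no part of the job. Leave any red look-alike of the battery_2 alone.

How it is judged:
By the outcome, as a careful person would: the job done as asked, in the order asked, and still so for the second after the job is handed in, with the robot touching nothing.
It also fails if it takes over 131 s, if anything falls off the work surface, if the arm or the gripper's body presses on something with over 40 N, if the wrist force passes 120 N, or if a joint passes its speed limit or range.

## Working session

There is one attempt and no reset: what is moved stays moved. The work goes in short steps, Python scripts to look and compute and a tool call to move; the robot and the scene stay as the last step left them, time stands still between calls to the robot, and variables do not carry over. Pictures are saved under pics/ and viewed, at most 14 in all, crops included, and the job is handed in when it is done.

Besides the shell and the picture viewer there is one more tool, called after "Request:" in YAML: its name, and indented under it one key for each argument. apply_moves: Moves the arm, as the interface text tells. Its arguments: {"type":"object","properties":{"commands":{"type":"array","items":{"type":"object","properties":{"claw":{"type":"number"},"dp":{"type":"array","items":{"type":"number"}},"turn":{"type":"array","items":{"type":"number"}}}}},"force":{"type":"number"}},"required":["commands"]}

```bash
mkdir -p pics; ls; python3 - <<'E'
from rig import ctrl
import cv2,numpy as np
print(ctrl.get_obs())
ims=[]
for n in ("scene","side","wrist"):
    p=ctrl.camera_params(n); im=ctrl.capture(n); print(n,p)
    cv2.imwrite(f"pics/{n}0.png",im[:,:,::-1])
E
```

```text
pics
{'clock': 0.0, 'joint_pos': array([-2.17714790e-01,  1.04739215e-01,  9.64630830e-02,  1.56394014e+00,
        9.94620544e-06,  1.35309998e+00]), 'dq': array([ 5.98660701e-05, -4.74412233e-04, -2.19572711e-03,  1.89008771e-03,
       -1.72930557e-03, -2.52758581e-04]), 'tau': array([ 7.03431251e-04, -5.56934094e+01,  5.03644359e+01,  1.70058967e-02,
       -2.22691165e-04, -8.28643181e-07]), 'eef_pos': array([5.99645690e-01, 8.21310970e-05, 2.30495577e-01]), 'ee_rot': array([-2.22061145e+00, -2.22057049e+00,  1.18565591e-03]), 'wrist_force': array([ 0.0378334 ,  0.04816791, -1.03395289]), 'wrist_torque': array([-0.04967587, -0.03501793, -0.04303631]), 'grasp_force': 0.0, 'finger_gap': 0.9983768391927653}
scene {'fx': 482.3146015240649, 'fy': 482.3146015240649, 'cx': 255.5909728866004, 'cy': 193.10109145812405, 'R': array([[ 0.63241307, -0.77454956, -0.01125535],
       [-0.52667442, -0.41927952, -0.73947193],
       [ 0.56803852,  0.47357962, -0.67309329]]), 't': array([-0.29876555,  0.35926317,  1.63368451])}
side {'fx': 424.16069264961754, 'fy': 424.16069264961754, 'cx': 251.9356151772086, 'cy': 189.9430792471735, 'R': array([[-0.97058697, -0.23994519,  0.01967859],
       [-0.1163789 ,  0.39605786, -0.91082058],
       [ 0.21075316, -0.88632075, -0.41233315]]), 't': array([0.50675225, 0.09813017, 1.36847134])}
wrist {'fx': 308.1311176943654, 'fy': 308.1311176943654, 'cx': 256.9061154505908, 'cy': 193.20426338313442, 'R': array([[ 9.99999764e-01, -1.93092515e-04, -6.59120548e-04],
       [ 1.62452129e-05, -9.52748861e-01,  3.03759128e-01],
       [-6.86629966e-04, -3.03759067e-01, -9.52748633e-01]]), 't': array([-0.59965366, -0.03919703,  0.37981938])}
```

View pics/scene0.png

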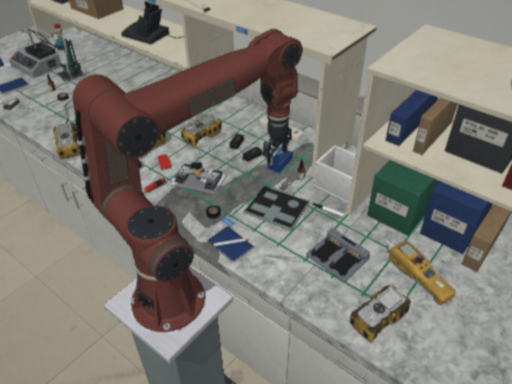

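View pics/side0.png

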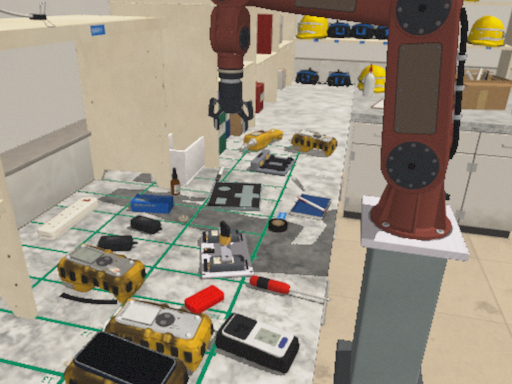

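View pics/wrist0.png

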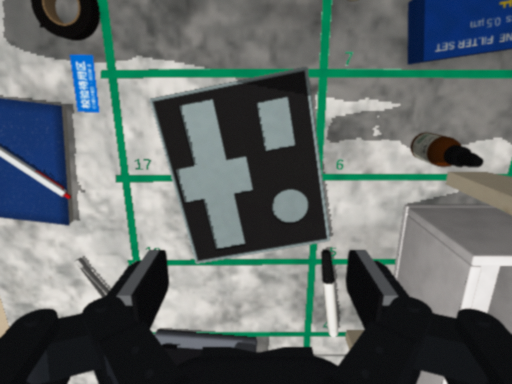

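The wrist view shows the tray: corners (152,99), (306,69), (329,238), (198,261), bar recess left, nut upper right, spacer (291,206) lower right. The scene view has the fixture at (200,178) and the dock at (340,253). The red look-alike is at scene (165,162) / side (205,300), outside the fixture.

```bash
cat > h.py <<'E'
import numpy as np, cv2, pickle
from rig import ctrl
from scipy.optimize import least_squares
from scipy.spatial.transform import Rotation as Ro
def ray(p,uv,z):
    R,t=np.array(p["R"]),np.array(p["t"]); C=-R.T@t
    d=R.T@np.array([(uv[0]-p["cx"])/p["fx"],(uv[1]-p["cy"])/p["fy"],1]); return C+d*(z-C[2])/d[2]
def proj(p,X):
    c=np.atleast_2d(X)@np.array(p["R"]).T+p["t"]; return c[:,:2]/c[:,2:]*[p["fx"],p["fy"]]+[p["cx"],p["cy"]]
def snap(n,f):
    p=ctrl.camera_params(n); im=ctrl.capture(n)[:,:,::-1].copy(); cv2.imwrite(f"pics/{f}.png",im); pickle.dump(p,open(f"pics/{f}.pkl","wb")); return p,im
def load(f): return pickle.load(open(f"pics/{f}.pkl","rb")), cv2.imread(f"pics/{f}.png")
def place(q,L):  # q=x,y,z,yaw ; L local pts
    c,s=np.cos(q[3]),np.sin(q[3]); L=np.atleast_2d(L); return np.c_[c*L[:,0]-s*L[:,1]+q[0],s*L[:,0]+c*L[:,1]+q[1],L[:,2]+q[2]]
def fit(obs,q0,fixz=False):  # obs: list of (p, L, uv)
    def f(q):
        qq=np.r_[q[:2],0,q[2]] if fixz else q
        return np.concatenate([(proj(p,place(qq,L))-uv).ravel() for p,L,uv in obs])
    q0=np.array(q0,float); r=least_squares(f,q0[[0,1,3]] if fixz else q0,loss="soft_l1"); return r.x,r.fun
E
python3 - <<'E'
from h import *
S=ctrl.camera_params("scene");W=ctrl.camera_params("wrist");D=ctrl.camera_params("side")
for u in [(200,178),(278,207),(340,253),(165,162)]: print(ray(S,u,.02).round(3))
print("side fixture",ray(D,(225,255),.012).round(3),"dock",ray(D,(272,163),.02).round(3))
L=np.array([[-90,107,12],[90,107,12],[90,-107,12],[-90,-107,12],[46,-51.5,5]])/1e3
print(fit([(W,L,np.array([(152,99),(306,69),(329,238),(198,261),(291,206)]))],[.58,.1,0,0],True))
E
```

```text
[0.509 0.337 0.02 ]
[ 0.574 -0.033  0.02 ]
[ 0.523 -0.354  0.02 ]
[0.491 0.537 0.02 ]
side fixture [0.505 0.37  0.012] dock [ 0.519 -0.332  0.02 ]
(array([ 0.58788633, -0.01445158,  0.19066123]), array([-2.49467304,  0.0448448 ,  2.55274536, -2.75970472,  2.63416081,
        3.07986094, -1.22339065,  3.3115683 , -0.21919125, -0.27756975]))
```

Request:
apply_moves:
  commands:
    - {"dp":[60,-15,-8],"claw":100}
    - {"dp":[120,-30,-16]}
    - {"dp":[180,-45,-24]}
    - {"dp":[240,-60,-32]}
    - {"dp":[300,-75,-40]}

```text
schema error: expected keys claw, dp, turn
```

Request:
apply_moves:
  commands:
    - {"dp":[20,-10,0]}
    - {"dp":[20,-10,0]}

```text
schema error: expected keys claw, dp, turn
```

```bash
python3 - <<'E'
from h import *
print(ctrl.get_obs()["eef_pos"],ctrl.get_obs()["clock"],ctrl.get_obs()["dq"].round(2))
p,im=snap("wrist","w1"); cv2.imwrite("pics/w1b.png",cv2.resize(im,(800,600),interpolation=cv2.INTER_CUBIC))
E
```

```text
[5.99769959e-01 6.64395073e-05 2.30743654e-01] 0.15 [-0. -0.  0. -0. -0.  0.]
```

View pics/w1b.png

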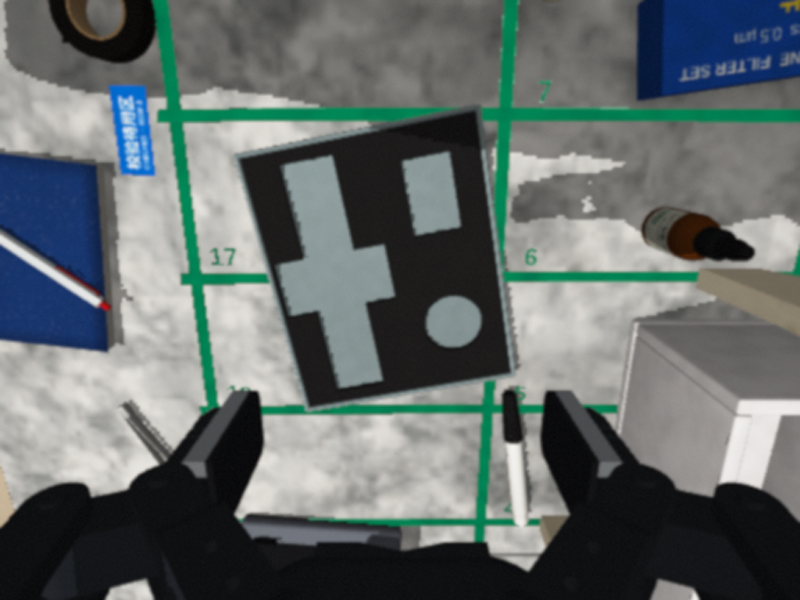

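The moves were refused because every row needs all three keys. This picture is the tray again: corners at (237,157), (480,107), (514,373), (309,409) in the enlarged image.

Request:
apply_moves:
  commands:
    - {"claw":100,"dp":[60,-15,-8],"turn":[0,0,0]}
    - {"claw":100,"dp":[120,-30,-16],"turn":[0,0,0]}
    - {"claw":100,"dp":[180,-45,-24],"turn":[0,0,0]}
    - {"claw":100,"dp":[240,-60,-32],"turn":[0,0,0]}
    - {"claw":100,"dp":[300,-75,-40],"turn":[0,0,0]}

```text
clock: 0.82
eef_pos: [0.5242, 0.3018, 0.2715]
ee_rot: [2.221, 2.221, 0.0]
wrist_force: [0.9, 0.2, -0.1]
finger_gap: 0.999
grasp_force: 0.0
```

Request:
apply_moves:
  commands:
    - {"claw":100,"dp":[20,-10,0],"turn":[0,0,0]}
    - {"claw":100,"dp":[20,-10,0],"turn":[0,0,0]}

```text
clock: 1.08
eef_pos: [0.5143, 0.321, 0.271]
ee_rot: [-2.219, -2.224, 0.001]
wrist_force: [0.6, 0.0, 0.9]
finger_gap: 1.002
grasp_force: 0.0
```

```bash
python3 - <<'E'
from h import *
print(ctrl.get_obs()["eef_pos"],ctrl.get_obs()["clock"],ctrl.get_obs()["dq"].round(2))
p,im=snap("wrist","w2"); cv2.imwrite("pics/w2b.png",cv2.resize(im,(800,600),interpolation=cv2.INTER_CUBIC))
E
```

```text
[0.51425926 0.32102149 0.27101806] 1.075 [-0.05 -0.   -0.01 -0.   -0.01 -0.02]
```

View pics/w2b.png

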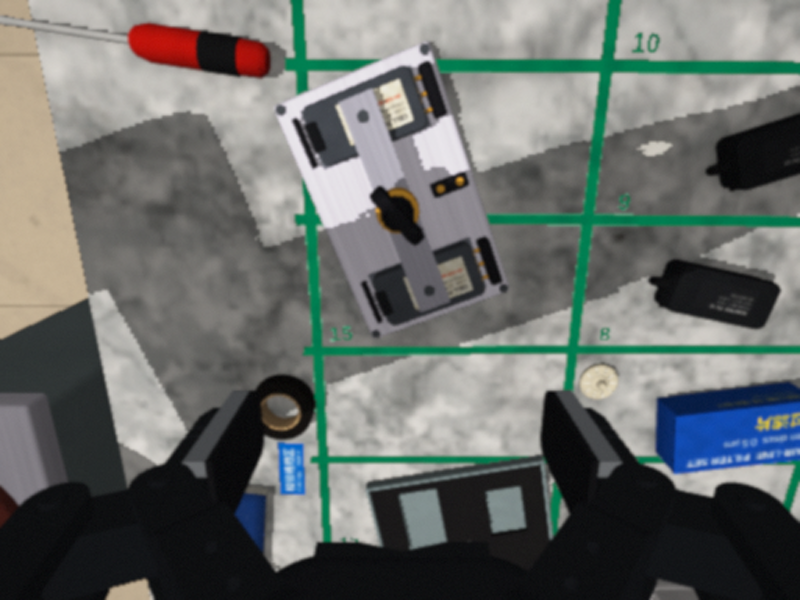

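```bash
python3 - <<'E'
from h import *
p,_=load("w2"); k=1/1.5625
uv=np.array([(276,105),(433,42),(509,290),(374,338)])*k
L=np.array([[-65,105,12],[65,105,12],[65,-105,12],[-65,-105,12]])/1e3
q,r=fit([(p,L,uv)],[.5,.34,0,.35],True); print(q,r.round(1))
a=ray(p,np.array((380,192))*k,.1);b=ray(p,np.array((416,240))*k,.1)
d=a-b; print("nut",(a+b)/2,np.degrees(np.arctan2(-d[0],d[1])),np.linalg.norm(d))
a=ray(p,np.array((362,95))*k,.042);b=ray(p,np.array((437,305))*k,.042); d=a-b
print("bar",(a+b)/2,np.degrees(np.arctan2(-d[0],d[1])),np.linalg.norm(d))
# tray
p,_=load("w1")
uv=np.array([(237,157),(480,107),(514,373),(309,409), (284,165),(332,155),(382,379),(340,388), (402,160),(450,152),(461,228),(414,235),(453,321)])*k
L=np.array([[-90,107,12],[90,107,12],[90,-107,12],[-90,-107,12],[-60,93,5],[-20,93,5],[-20,-93,5],[-60,-93,5],[28,79.5,5],[64,79.5,5],[64,23.5,5],[28,23.5,5],[46,-51.5,5]])/1e3
q,r=fit([(p,L,uv)],[.58,.0,0,.2],True); print("tray",q,r.round(1).reshape(-1,2).tolist()); q,r=fit([(p,L,uv)],[.58,.0,0,.2]); print("tray",q)
print(ctrl.get_obs()["joint_pos"])
E
```

```text
[0.51360833 0.35515126 0.35704108] [-0.8 -0.3  0.1 -1.7  2.2  1.5 -0.4  1.6]
nut [0.51228833 0.35682335 0.1       ] 37.10238294020686 0.038633141327235686
bar [0.51473984 0.3562454  0.042     ] 20.02349218773711 0.16745051047417517
tray [ 0.58714009 -0.01425259  0.18855517] [[-2.7, -1.8], [0.9, -2.3], [2.0, 2.4], [-1.8, 2.3], [-2.1, 0.4], [1.0, -0.1], [1.2, 0.8], [-1.3, 0.2], [-0.4, 0.6], [-0.1, -0.4], [0.2, -0.9], [0.7, 0.3], [0.2, 0.2]]
tray [ 0.58731175 -0.01531278 -0.00674663  0.18739903]
[ 3.40621930e-01  1.37559127e-01  2.05375131e-01  1.63913688e+00
 -4.70063452e-04  1.91060040e+00]
```

Enlarged view: fixture corner edges at (276,105), (433,42), (509,290) and (374,338). Nut wings run (380,192)–(416,240). The bar and both dark grey packs sit in the fixture. Second, closer view next, turned to the nut.

Request:
apply_moves:
  commands:
    - {"claw":100,"dp":[-3,8,18],"turn":[0,0,-0.17]}
    - {"claw":100,"dp":[-5,16,36],"turn":[0,0,-0.34]}
    - {"claw":100,"dp":[-7,24,54],"turn":[0,0,-0.51]}
    - {"claw":100,"dp":[-9,31,71],"turn":[0,0,-0.645]}
    - {"claw":100,"dp":[-9,31,71],"turn":[0,0,-0.645]}

```text
clock: 1.75
eef_pos: [0.5461, 0.3089, 0.1985]
ee_rot: [-1.407, -2.807, 0.004]
wrist_force: [-0.2, -0.0, -0.2]
finger_gap: 0.999
grasp_force: 0.0
```

```bash
python3 - <<'E'
from h import *
print(ctrl.get_obs()["eef_pos"],ctrl.get_obs()["dq"].round(2))
p,im=snap("wrist","w3"); cv2.imwrite("pics/w3b.png",cv2.resize(im,(800,600),interpolation=cv2.INTER_CUBIC))
E
```

```text
[0.54610601 0.30887683 0.19847584] [ 0.01 -0.02  0.03  0.02  0.    0.08]
```

View pics/w3b.png

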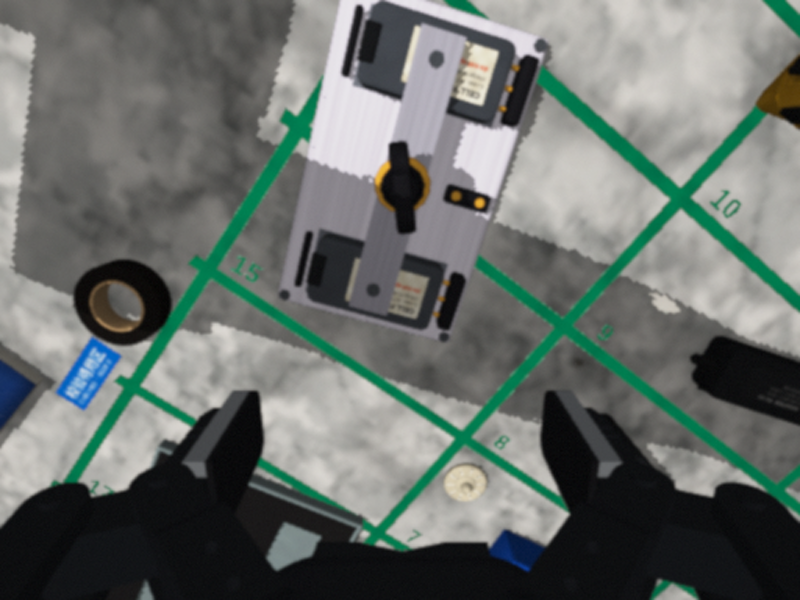

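```bash
python3 - <<'E'
from h import *
p2,_=load("w2");p3,_=load("w3"); k=1/1.5625
L=np.array([[0,23,34],[0,-23,34]])/1e3
q,r=fit([(p2,L,np.array([(379,190),(417,241)])*k),(p3,L,np.array([(399,143),(405,232)])*k)],[.513,.355,.066,.65]); print("nut",q,np.degrees(q[3]),r.round(1))
for s in (0,1):
  q,r=fit([[(p2,L,np.array([(379,190),(417,241)])*k),(p3,L,np.array([(399,143),(405,232)])*k)][s]],[.513,.355,.066,.65]); print(q,np.degrees(q[3]))
F=np.array([[-65,105,12],[65,105,12],[65,-105,12],[-65,-105,12]])/1e3
B=np.array([[0,62.5,10],[0,-62.5,10]])/1e3
q,r=fit([(p2,F,np.array([(276,105),(433,42),(509,290),(374,338)])*k),(p3,F[1:],np.array([(550,42),(450,342),(281,300)])*k)],[.513,.355,0,.36]); print("fix",q,np.degrees(q[3]),r.round(1))
q,r=fit([(p2,B,np.array([(364,116),(430,291)])*k),(p3,B,np.array([(437,58),(373,290)])*k)],[.513,.355,0.032,.36]); print("bar rivets (same spacing assumed wrong?)",q,np.degrees(q[3]),r.round(1))
# colour masks: black nut in w3, crop
o=ctrl.get_obs(); print(o["eef_pos"],o["joint_pos"].round(2), Ro.from_rotvec(o["ee_rot"]).as_matrix().round(3))
E
```

```text
nut [0.51191285 0.35463743 0.04461892 0.69415352] 39.772066976395465 [-1.7 -0.6  1.2 -0.2  0.3  0.5 -0.6  0. ]
[0.51207737 0.3519348  0.02714257 0.64455263] 36.93014555510523
[0.51182861 0.35501011 0.04670048 0.71064724] 40.717087669487604
fix [ 0.51342422  0.35546844 -0.00689483  0.36548537] 20.940769383874468 [-0.1  0.7 -1.2 -0.9  1.5 -0.7  0.5 -0.3  0.3  1.  -0.5  0.6 -0.8 -1.3]
bar rivets (same spacing assumed wrong?) [0.51095875 0.35808749 0.0663936  0.36402131] 20.856884892520288 [-0.9  2.5 -1.9 -0.1  1.2  0.   0.8  0.1]
[0.54617986 0.30946248 0.1998071 ] [ 0.31  0.19  0.13  1.52 -0.    1.24] [[-0.597  0.802 -0.001]
 [ 0.802  0.597 -0.001]
 [ 0.    -0.001 -1.   ]]
```

Request:
apply_moves:
  commands:
    - {"claw":60,"dp":[28,0,35],"turn":[0,0,-0.03]}
    - {"claw":50,"dp":[56,0.5,70],"turn":[0,0,-0.055]}
    - {"claw":50,"dp":[56,0.5,80],"turn":[0,0,-0.055]}
    - {"claw":50,"dp":[56,0.5,80],"turn":[0,0,-0.055]}

```text
clock: 2.3
eef_pos: [0.5131, 0.3555, 0.1208]
ee_rot: [1.328, 2.847, -0.0]
wrist_force: [0.2, -0.2, 0.1]
finger_gap: 0.502
grasp_force: 0.0
```

```bash
cat >> h.py <<'E'
def go(x,y,z,yaw):  # prints dp (mm) and turn for a downward TCP target
    o=ctrl.get_obs(); R=Ro.from_rotvec(o["ee_rot"]).as_matrix(); T=np.array([[-np.sin(yaw),np.cos(yaw),0],[np.cos(yaw),np.sin(yaw),0],[0,0,-1]])
    print("pos",o["eef_pos"].round(4),"yaw",round(float(np.arctan2(R[1,1],R[0,1])),4),"dp",(R.T@(np.array([x,y,z])-o["eef_pos"])*1e3).round(1),"turn",Ro.from_matrix(R.T@T).as_rotvec().round(4),"j6",o["joint_pos"][5].round(2),"F",o["wrist_force"].round(1),"gap",round(o["finger_gap"],3),"g",round(o["grasp_force"],1),"t",o["clock"])
E
python3 - <<'E'
from h import *
p3,_=load("w3"); print(ray(p3,np.array((402,187.5))/1.5625,.1).round(4))
go(.513,.3558,.086,.695)
snap("wrist","w4"); p,im=load("w4"); cv2.imwrite("pics/w4b.png",cv2.resize(im,(800,600),interpolation=cv2.INTER_CUBIC))
E
```

```text
[0.5106 0.3567 0.1   ]
pos [0.5131 0.3555 0.1208] yaw 0.6979 dp [ 0.3  0.1 34.8] turn [0.0001 0.0004 0.0029] j6 1.27 F [ 0.2 -0.2  0.1] gap 0.502 g 0.0 t 2.3
```

View pics/w4b.png

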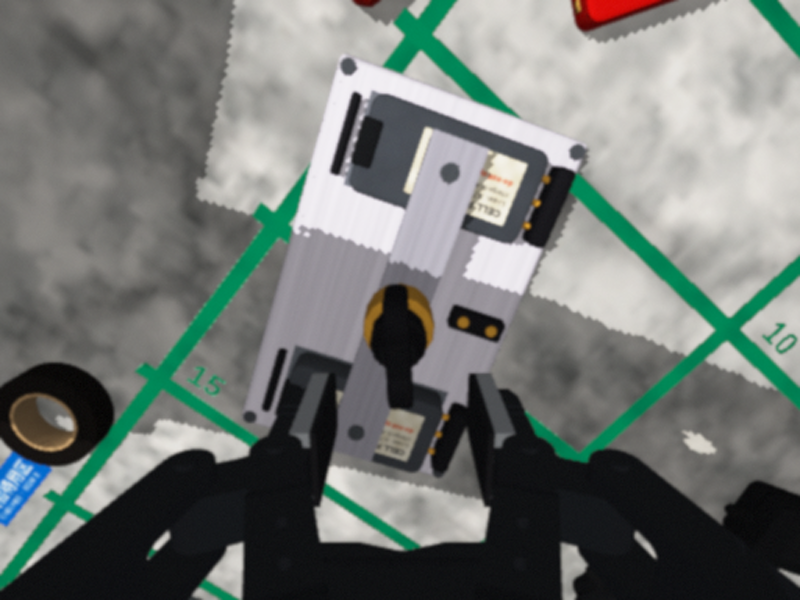

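```bash
python3 - <<'E'
from h import *
p,_=load("w4")
L=np.array([[0,23,34],[0,-23,34],[0,0,34],[0,0,0]])/1e3
print((proj(p,place([.5131,.3555,.066,.698],L))*1.5625).round(0))
print("fix",(proj(p,place([.5134,.3555,0,.3655],np.array([[-.065,.105,.012],[.065,.105,.012],[-.065,-.105,.012]])))*1.5625).round(0))
E
```

```text
[[401. 309.]
 [401. 421.]
 [401. 367.]
 [401. 334.]]
fix [[344.  53.]
 [594. 148.]
 [241. 423.]]
```

The nut is between the fingertips at (315,375) and (490,375), wings nearly vertical at x≈398, and the fixture corners match the projection. Descend and grip.

Request:
apply_moves:
  commands:
    - {"claw":50,"dp":[0,-0.5,20],"turn":[0,0,0.0]}
    - {"claw":50,"dp":[0,-0.5,35],"turn":[0,0,0.0]}
    - {"claw":30,"dp":[0,-0.5,35],"turn":[0,0,0.0]}
    - {"claw":0,"dp":[0,-0.5,35],"turn":[0,0,0.0]}
    - {"claw":0,"dp":[0,-0.5,35],"turn":[0,0,0.0]}
  force: 40

```text
clock: 2.98
eef_pos: [0.5124, 0.3557, 0.0857]
ee_rot: [1.325, 2.848, 0.0]
wrist_force: [-0.1, -1.3, -0.7]
finger_gap: 0.103
grasp_force: 42.0
```

Request:
apply_moves:
  commands:
    - {"claw":0,"dp":[0,0,0],"turn":[0,0,0.0]}
    - {"claw":0,"dp":[0,0,0],"turn":[0,0,0.0]}
    - {"claw":0,"dp":[0,0,0],"turn":[0,0,0]}

```text
clock: 3.35
eef_pos: [0.5125, 0.3557, 0.0856]
ee_rot: [1.325, 2.848, 0.0]
wrist_force: [-1.0, -1.8, 0.9]
finger_gap: 0.103
grasp_force: 42.3
```

Request:
apply_moves:
  commands:
    - {"claw":0,"dp":[0,0,-15],"turn":[0,0,0]}
    - {"claw":0,"dp":[0,0,-40],"turn":[0,0,0]}
    - {"claw":0,"dp":[0,0,-70],"turn":[0,0,0]}
    - {"claw":0,"dp":[0,0,-70],"turn":[0,0,0]}

```text
clock: 3.85
eef_pos: [0.5142, 0.3566, 0.1595]
ee_rot: [1.323, 2.845, 0.007]
wrist_force: [-0.3, -0.2, 0.2]
finger_gap: 0.106
grasp_force: 42.2
```

```bash
python3 - <<'E'
from h import *
t=[.5872,-.0145,0,.188]
n=place(t,[[.046,.0515,0]])[0]; s=place(t,[[.046,-.0515,0]])[0]; b=place(t,[[-.04,0,0]])[0]; print(n,s,b)
go(n[0],n[1],.11,.188)
E
```

```text
[0.62276441 0.04468972 0.        ] [ 0.64201455 -0.05649542  0.        ] [ 0.5479048  -0.02197578  0.        ]
pos [0.5142 0.3566 0.1595] yaw 0.7001 dp [-308.4 -118.3   49.3] turn [6.200e-03 2.000e-04 5.121e-01] j6 1.27 F [-0.3 -0.2  0.2] gap 0.106 g 42.2 t 3.85
```

Request:
apply_moves:
  commands:
    - {"claw":0,"dp":[-55,-21,0],"turn":[0,0,0.1]}
    - {"claw":0,"dp":[-110,-42,0],"turn":[0,0,0.2]}
    - {"claw":0,"dp":[-165,-63,0],"turn":[0,0,0.3]}
    - {"claw":0,"dp":[-220,-84,0],"turn":[0,0,0.4]}
    - {"claw":0,"dp":[-275,-105,0],"turn":[0,0,0.512]}

```text
clock: 4.47
eef_pos: [0.6096, 0.076, 0.1552]
ee_rot: [2.007, 2.417, 0.001]
wrist_force: [0.4, 0.6, -0.3]
finger_gap: 0.104
grasp_force: 42.2
```

Request:
apply_moves:
  commands:
    - {"claw":0,"dp":[0,0,0],"turn":[0,0,0]}
    - {"claw":0,"dp":[0,0,0],"turn":[0,0,0]}
    - {"claw":0,"dp":[0,0,0],"turn":[0,0,0]}

```text
clock: 4.85
eef_pos: [0.6089, 0.079, 0.1553]
ee_rot: [-2.001, -2.422, -0.0]
wrist_force: [1.1, -0.3, -0.7]
finger_gap: 0.108
grasp_force: 42.2
```

```bash
python3 - <<'E'
from h import *
go(.6228,.0447,.11,.188)
p,im=snap("wrist","w5"); cv2.imwrite("pics/w5b.png",cv2.resize(im,(800,600),interpolation=cv2.INTER_CUBIC))
t=[.5872,-.0145,0,.188]
L=np.array([[-90,107,12],[90,107,12],[90,-107,12],[-90,-107,12],[-60,93,5],[-20,93,5],[-20,-93,5],[-60,-93,5],[28,79.5,5],[64,79.5,5],[64,23.5,5],[28,23.5,5],[46,-51.5,5]])/1e3
print((proj(p,place(t,L))*1.5625).round(0).tolist())
E
```

```text
pos [0.6089 0.079  0.1553] yaw 0.19 dp [-36.3   7.2  45.2] turn [-0.0001 -0.0002  0.002 ] j6 1.3 F [ 1.1 -0.3 -0.7] gap 0.108 g 42.2 t 4.85
[[188.0, 250.0], [486.0, 251.0], [470.0, 536.0], [226.0, 536.0], [243.0, 270.0], [307.0, 270.0], [322.0, 514.0], [268.0, 513.0], [384.0, 291.0], [441.0, 291.0], [439.0, 371.0], [385.0, 371.0], [411.0, 466.0]]
```

View pics/w5b.png

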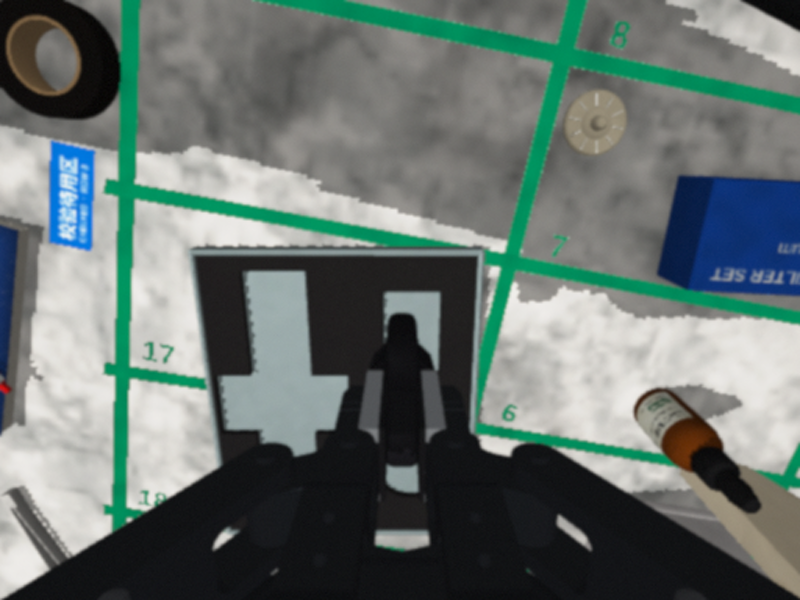

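The tray recess edges at (384,291) and (441,291) and the tray corners match the projection to 1–2 px, so the pose and heights are confirmed. Lower the nut.

Request:
apply_moves:
  commands:
    - {"claw":0,"dp":[-36,7,30],"turn":[0,0,0]}
    - {"claw":0,"dp":[-36,7,75],"turn":[0,0,0]}
    - {"claw":0,"dp":[-36,7,105],"turn":[0,0,0]}
    - {"claw":0,"dp":[-36,7,120],"turn":[0,0,0]}
    - {"claw":0,"dp":[-36,7,120],"turn":[0,0,0]}

```text
clock: 5.52
eef_pos: [0.6222, 0.0444, 0.0348]
ee_rot: [-2.001, -2.42, 0.001]
wrist_force: [0.3, -0.2, 0.2]
finger_gap: 0.104
grasp_force: 42.2
```

Request:
apply_moves:
  commands:
    - {"claw":0,"dp":[-0.3,0,5],"turn":[0,0,0]}
    - {"claw":0,"dp":[-0.3,0,10],"turn":[0,0,0]}
    - {"claw":0,"dp":[-0.3,0,10],"turn":[0,0,0]}
    - {"claw":0,"dp":[-0.3,0,10],"turn":[0,0,0]}

```text
clock: 6.02
eef_pos: [0.6231, 0.0433, 0.0256]
ee_rot: [2.003, 2.42, 0.0]
wrist_force: [0.4, 0.1, 0.1]
finger_gap: 0.103
grasp_force: 42.2
```

Request:
apply_moves:
  commands:
    - {"claw":0,"dp":[0.5,0,1],"turn":[0,0,0]}
    - {"claw":0,"dp":[0.5,0,1.2],"turn":[0,0,0]}
    - {"claw":25,"dp":[0.5,0,1.2],"turn":[0,0,0]}
    - {"claw":25,"dp":[0.5,0,1.2],"turn":[0,0,0]}
    - {"claw":25,"dp":[0.5,0,1.2],"turn":[0,0,0]}

```text
clock: 6.65
eef_pos: [0.6228, 0.0439, 0.0241]
ee_rot: [2.003, 2.42, 0.0]
wrist_force: [-0.1, -0.4, 0.8]
finger_gap: 0.251
grasp_force: 0.0
```

Request:
apply_moves:
  commands:
    - {"claw":30,"dp":[0,0,-20],"turn":[0,0,0]}
    - {"claw":50,"dp":[0,0,-60],"turn":[0,0,0]}
    - {"claw":60,"dp":[0,0,-120],"turn":[0,0,0]}
    - {"claw":60,"dp":[0,0,-135],"turn":[0,0,0]}
    - {"claw":60,"dp":[0,0,-135],"turn":[0,0,0]}

```text
clock: 7.28
eef_pos: [0.6238, 0.0438, 0.1613]
ee_rot: [2.001, 2.418, 0.003]
wrist_force: [-0.2, -0.5, -1.7]
finger_gap: 0.603
grasp_force: 0.0
```

```bash
python3 - <<'E'
from h import *
go(.5134,.3555,.13,.3655)
p,im=snap("wrist","w6"); cv2.imwrite("pics/w6b.png",cv2.resize(im[150:,120:400],(800,668))[:600])
E
```

```text
pos [0.6238 0.0438 0.1613] yaw 0.188 dp [326.9 -50.3  30.8] turn [ 0.0031  0.0014 -0.1775] j6 1.24 F [-0.2 -0.5 -1.7] gap 0.603 g 0.0 t 7.275
```

View pics/w6b.png

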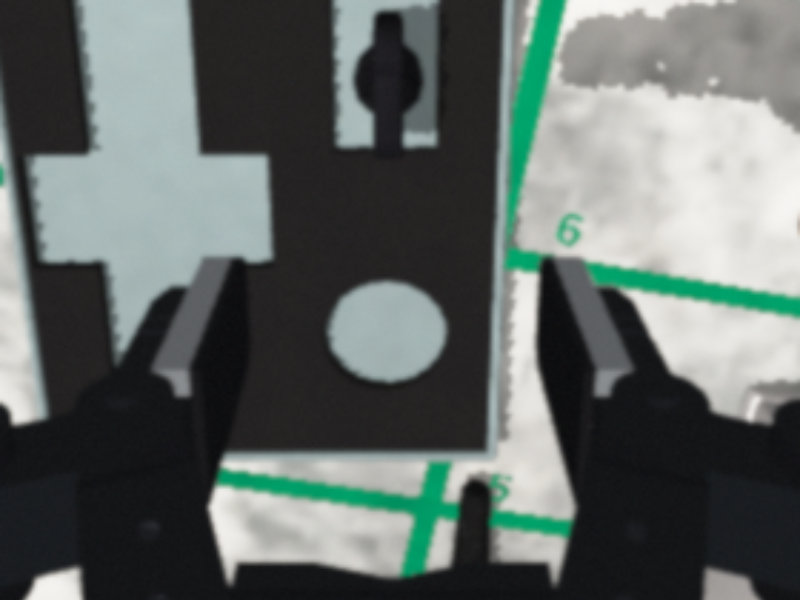

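The nut stands upright and centred in its recess, hub at (390,82) in the crop. Now the spacer.

Request:
apply_moves:
  commands:
    - {"claw":60,"dp":[55,-8,0],"turn":[0,0,-0.03]}
    - {"claw":60,"dp":[110,-17,0],"turn":[0,0,-0.06]}
    - {"claw":60,"dp":[165,-25,0],"turn":[0,0,-0.09]}
    - {"claw":60,"dp":[220,-34,0],"turn":[0,0,-0.12]}
    - {"claw":60,"dp":[275,-42,0],"turn":[0,0,-0.1775]}

```text
clock: 7.95
eef_pos: [0.5282, 0.3074, 0.1568]
ee_rot: [-1.778, -2.588, 0.004]
wrist_force: [0.5, -0.2, -0.7]
finger_gap: 0.596
grasp_force: 0.0
```

Request:
apply_moves:
  commands:
    - {"claw":60,"dp":[50,2,0],"turn":[0,0,0]}
    - {"claw":60,"dp":[50,2,20],"turn":[0,0,0]}
    - {"claw":60,"dp":[50,2,20],"turn":[0,0,0]}
    - {"claw":60,"dp":[50,2,20],"turn":[0,0,0]}

```text
clock: 8.45
eef_pos: [0.5142, 0.3523, 0.1384]
ee_rot: [-1.782, -2.586, 0.002]
wrist_force: [-0.1, 0.6, 0.1]
finger_gap: 0.598
grasp_force: 0.0
```

```bash
python3 - <<'E'
from h import *
go(.5134,.3555,.048,.3655)
E
```

```text
pos [0.5142 0.3523 0.1384] yaw 0.364 dp [ 3.3  0.5 90.4] turn [-0.0015  0.0003 -0.0015] j6 1.6 F [-0.1  0.6  0.1] gap 0.598 g 0.0 t 8.45
```

Request:
apply_moves:
  commands:
    - {"claw":60,"dp":[3,0.5,30],"turn":[0,0,0]}
    - {"claw":60,"dp":[3,0.5,60],"turn":[0,0,0]}
    - {"claw":60,"dp":[3,0.5,80],"turn":[0,0,0]}
    - {"claw":60,"dp":[3,0.5,90],"turn":[0,0,0]}
    - {"claw":60,"dp":[3,0.5,90],"turn":[0,0,0]}

```text
clock: 9.07
eef_pos: [0.5136, 0.3563, 0.049]
ee_rot: [-1.781, -2.588, 0.0]
wrist_force: [-0.5, -0.0, 0.2]
finger_gap: 0.6
grasp_force: 0.0
```

Request:
apply_moves:
  commands:
    - {"claw":40,"dp":[0,0,0],"turn":[0,0,0]}
    - {"claw":20,"dp":[0,0,0],"turn":[0,0,0]}
    - {"claw":0,"dp":[0,0,0],"turn":[0,0,0]}
    - {"claw":0,"dp":[0,0,0],"turn":[0,0,0]}
  force: 30

```text
clock: 9.57
eef_pos: [0.5129, 0.3564, 0.0506]
ee_rot: [-1.78, -2.588, 0.002]
wrist_force: [-7.7, -4.0, 9.4]
finger_gap: 0.352
grasp_force: 30.3
```

Request:
apply_moves:
  commands:
    - {"claw":0,"dp":[0,-1,-1],"turn":[0,0,0]}
    - {"claw":0,"dp":[0,-1,-2],"turn":[0,0,0]}
    - {"claw":0,"dp":[0,-1,-2],"turn":[0,0,0]}

```text
clock: 9.95
eef_pos: [0.5128, 0.3563, 0.0515]
ee_rot: [1.781, 2.588, 0.001]
wrist_force: [-1.3, -0.0, -0.1]
finger_gap: 0.349
grasp_force: 30.0
```

Request:
apply_moves:
  commands:
    - {"claw":0,"dp":[0,0,-15],"turn":[0,0,0]}
    - {"claw":0,"dp":[0,0,-40],"turn":[0,0,0]}
    - {"claw":0,"dp":[0,0,-75],"turn":[0,0,0]}
    - {"claw":0,"dp":[0,0,-85],"turn":[0,0,0]}
    - {"claw":0,"dp":[0,0,-85],"turn":[0,0,0]}

```text
clock: 10.58
eef_pos: [0.5133, 0.3565, 0.1371]
ee_rot: [1.78, 2.587, 0.003]
wrist_force: [0.5, 0.0, 0.5]
finger_gap: 0.35
grasp_force: 29.9
```

```bash
python3 - <<'E'
from h import *
go(.642,-.0565,.11,.188)
E
```

```text
pos [0.5133 0.3565 0.1371] yaw 0.3655 dp [-431.7  -27.4   27. ] turn [ 0.002  -0.0002  0.1775] j6 1.6 F [0.5 0.  0.5] gap 0.35 g 29.9 t 10.575
```

Request:
apply_moves:
  commands:
    - {"claw":0,"dp":[-54,-3,0],"turn":[0,0,0.03]}
    - {"claw":0,"dp":[-108,-7,0],"turn":[0,0,0.06]}
    - {"claw":0,"dp":[-162,-10,0],"turn":[0,0,0.09]}
    - {"claw":0,"dp":[-216,-14,0],"turn":[0,0,0.12]}
    - {"claw":0,"dp":[-270,-17,0],"turn":[0,0,0.1775]}

```text
clock: 11.2
eef_pos: [0.5928, 0.0963, 0.1345]
ee_rot: [-2.004, -2.418, 0.002]
wrist_force: [0.5, 0.0, -0.7]
finger_gap: 0.353
grasp_force: 29.9
```

```bash
python3 - <<'E'
from h import *
go(.642,-.0565,.11,.188)
E
```

```text
pos [0.5928 0.0963 0.1345] yaw 0.1865 dp [-159.3   20.1   24.4] turn [-0.0017 -0.0004 -0.0015] j6 1.33 F [ 0.5  0.  -0.7] gap 0.353 g 29.9 t 11.2
```

Request:
apply_moves:
  commands:
    - {"claw":0,"dp":[-54,7,0],"turn":[0,0,0]}
    - {"claw":0,"dp":[-108,14,0],"turn":[0,0,0]}
    - {"claw":0,"dp":[-156,20,10],"turn":[0,0,0]}
    - {"claw":0,"dp":[-156,20,50],"turn":[0,0,0]}
    - {"claw":0,"dp":[-156,20,90],"turn":[0,0,0]}

```text
clock: 11.82
eef_pos: [0.6414, -0.0523, 0.0435]
ee_rot: [-2.004, -2.418, 0.001]
wrist_force: [0.3, 0.7, -0.8]
finger_gap: 0.349
grasp_force: 30.0
```

Request:
apply_moves:
  commands:
    - {"claw":0,"dp":[0,0,0],"turn":[0,0,0]}
    - {"claw":0,"dp":[0,0,0],"turn":[0,0,0]}
    - {"claw":0,"dp":[0,0,0],"turn":[0,0,0]}

```text
clock: 12.2
eef_pos: [0.6433, -0.0517, 0.0484]
ee_rot: [2.001, 2.418, 0.002]
wrist_force: [0.1, 0.7, 0.3]
finger_gap: 0.35
grasp_force: 29.9
```

```bash
python3 - <<'E'
from h import *
go(.642,-.0565,.015,.188)
E
```

```text
pos [ 0.6433 -0.0517  0.0484] yaw 0.1883 dp [-4.4 -2.3 33.4] turn [0.0028 0.0014 0.0003] j6 1.1 F [0.1 0.7 0.3] gap 0.35 g 29.9 t 12.2
```

Request:
apply_moves:
  commands:
    - {"claw":0,"dp":[-4.5,-2,12],"turn":[0,0,0]}
    - {"claw":0,"dp":[-4.5,-2,24],"turn":[0,0,0]}
    - {"claw":0,"dp":[-4.5,-2,32],"turn":[0,0,0]}
    - {"claw":0,"dp":[-4.5,-2,32],"turn":[0,0,0]}
    - {"claw":0,"dp":[-4.5,-2,32],"turn":[0,0,0]}

```text
clock: 12.82
eef_pos: [0.6408, -0.0562, 0.0137]
ee_rot: [-2.003, -2.42, 0.0]
wrist_force: [1.3, -0.2, -0.7]
finger_gap: 0.351
grasp_force: 30.5
```

Request:
apply_moves:
  commands:
    - {"claw":0,"dp":[0,0,1],"turn":[0,0,0]}
    - {"claw":0,"dp":[0,0,1],"turn":[0,0,0]}
    - {"claw":0,"dp":[0,0,1],"turn":[0,0,0]}

```text
clock: 13.2
eef_pos: [0.641, -0.0563, 0.0132]
ee_rot: [2.003, 2.42, 0.0]
wrist_force: [0.7, 0.3, 0.9]
finger_gap: 0.35
grasp_force: 30.6
```

Request:
apply_moves:
  commands:
    - {"claw":0,"dp":[0,0,1],"turn":[0,0,0]}
    - {"claw":0,"dp":[0,0,1],"turn":[0,0,0]}
    - {"claw":0,"dp":[0,0,1],"turn":[0,0,0]}

```text
clock: 13.58
eef_pos: [0.641, -0.0562, 0.0131]
ee_rot: [2.003, 2.42, 0.0]
wrist_force: [-3.3, 1.8, 8.1]
finger_gap: 0.349
grasp_force: 31.5
```

Request:
apply_moves:
  commands:
    - {"claw":45,"dp":[0,0,-0.5],"turn":[0,0,0]}
    - {"claw":45,"dp":[0,0,-0.5],"turn":[0,0,0]}
    - {"claw":50,"dp":[0,0,-20],"turn":[0,0,0]}
    - {"claw":60,"dp":[0,0,-70],"turn":[0,0,0]}
    - {"claw":60,"dp":[0,0,-120],"turn":[0,0,0]}

```text
clock: 14.2
eef_pos: [0.6408, -0.0563, 0.1347]
ee_rot: [2.003, 2.42, 0.0]
wrist_force: [0.8, -0.1, 0.1]
finger_gap: 0.605
grasp_force: 0.0
```

Request:
apply_moves:
  commands:
    - {"claw":60,"dp":[50,-20,-30],"turn":[0,0,-0.03]}
    - {"claw":60,"dp":[100,-40,-30],"turn":[0,0,-0.06]}
    - {"claw":60,"dp":[100,-40,-30],"turn":[0,0,-0.06]}
    - {"claw":60,"dp":[100,-40,-30],"turn":[0,0,-0.06]}

```text
clock: 14.7
eef_pos: [0.5834, 0.0344, 0.1633]
ee_rot: [1.928, 2.478, 0.001]
wrist_force: [0.8, -0.0, 0.4]
finger_gap: 0.602
grasp_force: 0.0
```

```bash
python3 - <<'E'
from h import *
go(.5134,.3555,.13,.3655)
p,im=snap("wrist","w7")
t=[.5872,-.0145,0,.188]
print((proj(p,place(t,np.array([[46,-51.5,5],[46,51.5,5],[46,-51.5,29]])/1e3))).round(0).tolist())
cv2.imwrite("pics/w7b.png",cv2.resize(im[100:370,100:460],(800,600)))
snap("scene","s1")
E
```

```text
pos [0.5834 0.0344 0.1633] yaw 0.2483 dp [328.5  11.1  33. ] turn [ 0.0014  0.001  -0.1172] j6 1.16 F [ 0.8 -0.   0.4] gap 0.602 g 0.0 t 14.7
[[288.0, 265.0], [297.0, 175.0], [290.0, 278.0]]
```

View pics/w7b.png

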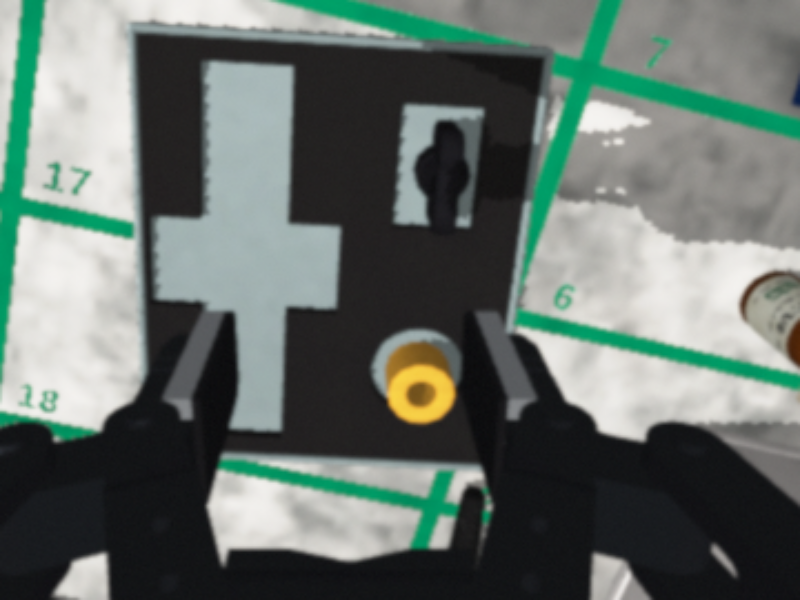

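The spacer is upright in its recess: ring at full-image (289,277) against predicted (290,278). The nut is fine. Now the bar.

Request:
apply_moves:
  commands:
    - {"claw":60,"dp":[55,2,0],"turn":[0,0,-0.03]}
    - {"claw":60,"dp":[110,4,0],"turn":[0,0,-0.06]}
    - {"claw":60,"dp":[165,6,0],"turn":[0,0,-0.09]}
    - {"claw":60,"dp":[220,8,0],"turn":[0,0,-0.117]}
    - {"claw":60,"dp":[275,10,0],"turn":[0,0,-0.117]}

```text
clock: 15.42
eef_pos: [0.5254, 0.3044, 0.162]
ee_rot: [1.783, 2.586, -0.0]
wrist_force: [1.4, 0.2, 0.2]
finger_gap: 0.604
grasp_force: 0.0
```

Request:
apply_moves:
  commands:
    - {"claw":60,"dp":[53,1,0],"turn":[0,0,0]}
    - {"claw":60,"dp":[53,1,20],"turn":[0,0,0]}
    - {"claw":60,"dp":[53,1,20],"turn":[0,0,0]}
    - {"claw":60,"dp":[53,1,20],"turn":[0,0,0]}

```text
clock: 15.92
eef_pos: [0.5079, 0.3519, 0.1421]
ee_rot: [-1.784, -2.586, 0.001]
wrist_force: [-0.9, 0.5, -0.1]
finger_gap: 0.597
grasp_force: 0.0
```

```bash
python3 - <<'E'
from h import *
go(.5134,.3555,.033,.3655)
p,im=snap("wrist","w8"); cv2.imwrite("pics/w8b.png",cv2.resize(im[:330],(800,515),interpolation=cv2.INTER_CUBIC))
F=np.array([[-65,105,12],[65,105,12],[65,-105,12],[-65,-105,12],[0,0,76],[-13,85,42],[13,85,42],[-13,-85,42]])/1e3
print((proj(p,place([.5134,.3555,0,.3655],F))*1.5625).round(0).tolist())
E
```

```text
pos [0.5079 0.3519 0.1421] yaw 0.3629 dp [  1.4   6.5 109.1] turn [-0.0005  0.0003 -0.0026] j6 1.6 F [-0.9  0.5 -0.1] gap 0.597 g 0.0 t 15.925
[[288.0, 91.0], [538.0, 90.0], [511.0, 439.0], [312.0, 439.0], [415.0, 322.0], [387.0, 129.0], [442.0, 129.0], [390.0, 439.0]]
```

View pics/w8b.png

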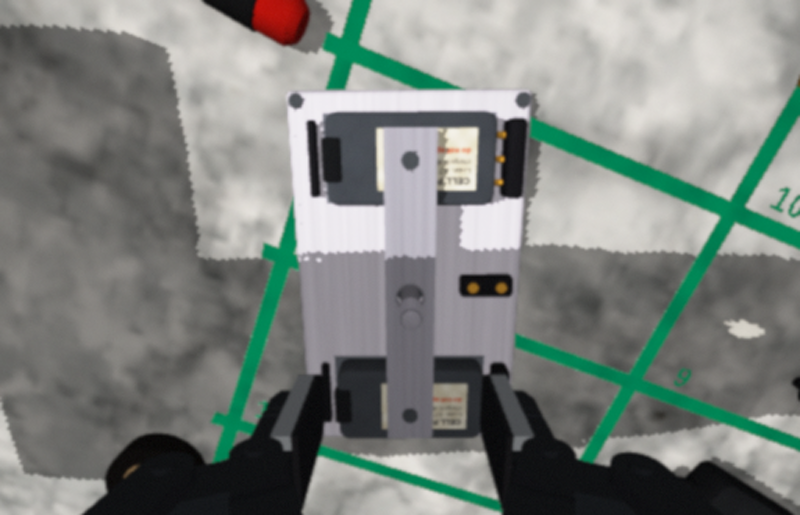

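The bar (385–440 at the top, stud top at (411,318)) matches the projection to about 1 mm. Both dark grey packs lie under it. Descend and grip.

Request:
apply_moves:
  commands:
    - {"claw":60,"dp":[1.5,5.5,30],"turn":[0,0,0]}
    - {"claw":60,"dp":[1.5,5.5,60],"turn":[0,0,0]}
    - {"claw":60,"dp":[1.5,5.5,90],"turn":[0,0,0]}
    - {"claw":60,"dp":[1.5,5.5,108],"turn":[0,0,0]}
    - {"claw":60,"dp":[1.5,5.5,108],"turn":[0,0,0]}

```text
clock: 16.6
eef_pos: [0.5114, 0.3559, 0.0333]
ee_rot: [-1.782, -2.586, 0.002]
wrist_force: [0.3, 0.0, 0.1]
finger_gap: 0.596
grasp_force: 0.0
```

Request:
apply_moves:
  commands:
    - {"claw":40,"dp":[0,0,0],"turn":[0,0,0]}
    - {"claw":20,"dp":[0,0,0],"turn":[0,0,0]}
    - {"claw":0,"dp":[0,0,0],"turn":[0,0,0]}
    - {"claw":0,"dp":[0,0,0],"turn":[0,0,0]}
  force: 60

```text
clock: 17.1
eef_pos: [0.5128, 0.3571, 0.0361]
ee_rot: [1.78, 2.586, 0.003]
wrist_force: [-0.9, -1.5, 7.0]
finger_gap: 0.276
grasp_force: 59.4
```

Request:
apply_moves:
  commands:
    - {"claw":0,"dp":[0,0,-3],"turn":[0,0,0]}
    - {"claw":0,"dp":[0,0,-10],"turn":[0,0,0]}
    - {"claw":0,"dp":[0,0,-25],"turn":[0,0,0]}
    - {"claw":0,"dp":[0,0,-50],"turn":[0,0,0]}
    - {"claw":0,"dp":[0,0,-80],"turn":[0,0,0]}

```text
clock: 17.73
eef_pos: [0.5116, 0.3567, 0.1155]
ee_rot: [-1.781, -2.588, 0.0]
wrist_force: [-0.1, 0.4, -0.6]
finger_gap: 0.275
grasp_force: 59.1
```

Request:
apply_moves:
  commands:
    - {"claw":0,"dp":[0,0,-20],"turn":[0,0,0]}
    - {"claw":0,"dp":[0,0,-20],"turn":[0,0,0]}
    - {"claw":0,"dp":[0,0,-20],"turn":[0,0,0]}

```text
clock: 18.1
eef_pos: [0.5113, 0.3565, 0.133]
ee_rot: [-1.781, -2.587, 0.002]
wrist_force: [0.5, -0.4, -1.1]
finger_gap: 0.276
grasp_force: 59.2
```

```bash
python3 - <<'E'
from h import *
go(.548,-.022,.13,.188)
p,im=snap("wrist","w9"); cv2.imwrite("pics/w9b.png",cv2.resize(im,(800,600),interpolation=cv2.INTER_CUBIC))
E
```

```text
pos [0.5113 0.3565 0.133 ] yaw 0.365 dp [-366.7 -100.8    3.2] turn [-0.0013  0.0002  0.177 ] j6 1.61 F [ 0.5 -0.4 -1.1] gap 0.276 g 59.2 t 18.1
```

View pics/w9b.png

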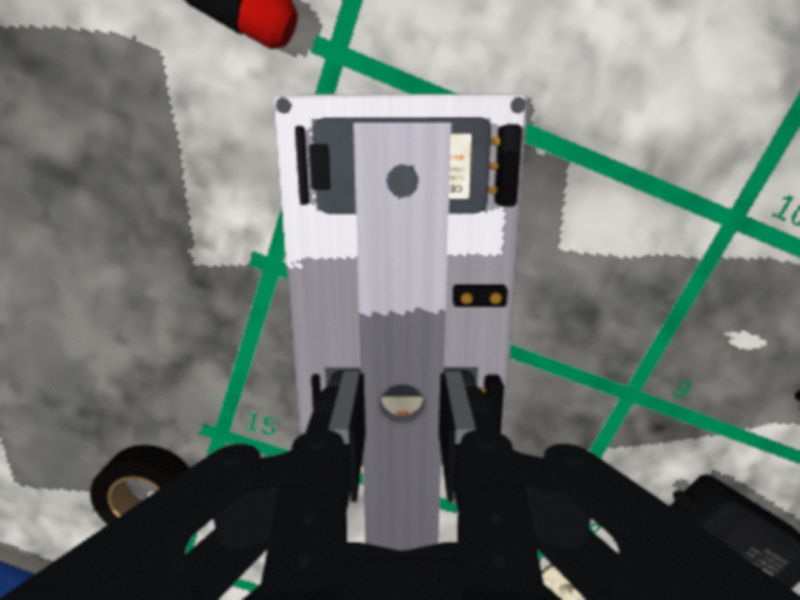

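```bash
python3 - <<'E'
from h import *
p,_=load("w9"); k=1/1.5625
B=np.array([[-13,85,10],[13,85,10],[0,0,10]])/1e3
uv=np.array([(354,123),(451,123),(402,401)])*k
q,r=fit([(p,B,uv)],[.511,.356,.13,.365]); print(q,r.round(1))
for z in (.135,.14,.145): print(z,ray(p,uv[2],z))
E
```

```text
[0.51180792 0.35607063 0.12637175 0.36369248] [ 0.4 -0.1 -0.4 -0.   0.   0.2]
0.135 [0.51204448 0.35543392 0.135     ]
0.14 [0.51103881 0.35805919 0.14      ]
0.145 [0.51003314 0.36068447 0.145     ]
```

Request:
apply_moves:
  commands:
    - {"claw":0,"dp":[-54,-15,0],"turn":[0,0,0.03]}
    - {"claw":0,"dp":[-108,-30,0],"turn":[0,0,0.06]}
    - {"claw":0,"dp":[-162,-45,0],"turn":[0,0,0.09]}
    - {"claw":0,"dp":[-216,-60,0],"turn":[0,0,0.12]}
    - {"claw":0,"dp":[-270,-75,0],"turn":[0,0,0.177]}

```text
clock: 18.77
eef_pos: [0.5373, 0.076, 0.1328]
ee_rot: [-2.004, -2.418, 0.001]
wrist_force: [1.3, -0.1, -2.2]
finger_gap: 0.277
grasp_force: 59.3
```

Request:
apply_moves:
  commands:
    - {"claw":0,"dp":[-50,-5,0],"turn":[0,0,0]}
    - {"claw":0,"dp":[-94,-10,10],"turn":[0,0,0]}
    - {"claw":0,"dp":[-94,-10,20],"turn":[0,0,0]}
    - {"claw":0,"dp":[-94,-10,30],"turn":[0,0,0]}
    - {"claw":0,"dp":[-94,-10,30],"turn":[0,0,0]}

```text
clock: 19.4
eef_pos: [0.5448, -0.0152, 0.1026]
ee_rot: [-2.0, -2.42, 0.001]
wrist_force: [0.5, 0.6, -1.6]
finger_gap: 0.273
grasp_force: 59.3
```

```bash
python3 - <<'E'
from h import *
go(.548,-.022,.016,.188)
E
```

```text
pos [ 0.5448 -0.0152  0.1026] yaw 0.1893 dp [-7.3  2.  86.6] turn [-0.0021 -0.0012  0.0013] j6 1.11 F [ 0.5  0.6 -1.6] gap 0.273 g 59.3 t 19.4
```

Request:
apply_moves:
  commands:
    - {"claw":0,"dp":[-7.5,2,25],"turn":[0,0,0]}
    - {"claw":0,"dp":[-7.5,2,50],"turn":[0,0,0]}
    - {"claw":0,"dp":[-7.5,2,75],"turn":[0,0,0]}
    - {"claw":0,"dp":[-7.5,2,87],"turn":[0,0,0]}
    - {"claw":0,"dp":[-7.5,2,87],"turn":[0,0,0]}

```text
clock: 20.02
eef_pos: [0.5487, -0.0228, 0.0168]
ee_rot: [-2.001, -2.42, 0.001]
wrist_force: [-0.4, -1.1, -0.4]
finger_gap: 0.279
grasp_force: 59.3
```

Request:
apply_moves:
  commands:
    - {"claw":0,"dp":[0,0,2],"turn":[0,0,0]}
    - {"claw":0,"dp":[0,0,4],"turn":[0,0,0]}
    - {"claw":0,"dp":[0,0,4],"turn":[0,0,0]}

```text
clock: 20.4
eef_pos: [0.5494, -0.0236, 0.0135]
ee_rot: [2.003, 2.42, 0.0]
wrist_force: [-0.3, -0.6, -0.3]
finger_gap: 0.28
grasp_force: 59.3
```

Request:
apply_moves:
  commands:
    - {"claw":0,"dp":[1,-1,2],"turn":[0,0,0]}
    - {"claw":0,"dp":[1,-1,3],"turn":[0,0,0]}
    - {"claw":0,"dp":[1,-1,3],"turn":[0,0,0]}
    - {"claw":0,"dp":[1,-1,3],"turn":[0,0,0]}

```text
clock: 20.9
eef_pos: [0.548, -0.0227, 0.0102]
ee_rot: [2.003, 2.42, 0.0]
wrist_force: [0.3, -0.4, -2.3]
finger_gap: 0.278
grasp_force: 59.3
```

Request:
apply_moves:
  commands:
    - {"claw":0,"dp":[0,0,1],"turn":[0,0,0]}
    - {"claw":0,"dp":[0,0,1.5],"turn":[0,0,0]}
    - {"claw":0,"dp":[0,0,1.5],"turn":[0,0,0]}

```text
clock: 21.28
eef_pos: [0.5482, -0.0227, 0.0091]
ee_rot: [2.003, 2.42, 0.0]
wrist_force: [-2.6, 0.3, 5.1]
finger_gap: 0.273
grasp_force: 59.9
```

Request:
apply_moves:
  commands:
    - {"claw":42,"dp":[0,0,0],"turn":[0,0,0]}
    - {"claw":42,"dp":[0,0,0],"turn":[0,0,0]}
    - {"claw":42,"dp":[0,0,-20],"turn":[0,0,0]}
    - {"claw":60,"dp":[0,0,-80],"turn":[0,0,0]}
    - {"claw":60,"dp":[0,0,-140],"turn":[0,0,0]}

```text
clock: 21.9
eef_pos: [0.5475, -0.0225, 0.1498]
ee_rot: [-2.003, -2.42, 0.001]
wrist_force: [1.2, -1.1, -0.5]
finger_gap: 0.597
grasp_force: 0.0
```

Request:
apply_moves:
  commands:
    - {"claw":60,"dp":[-50,-14,-20],"turn":[0,0,0]}
    - {"claw":60,"dp":[-100,-28,-40],"turn":[0,0,0]}
    - {"claw":80,"dp":[-150,-43,-60],"turn":[0,0,0]}
    - {"claw":100,"dp":[-200,-57,-80],"turn":[0,0,0]}
    - {"claw":100,"dp":[-250,-71,-100],"turn":[0,0,0]}

```text
clock: 22.52
eef_pos: [0.5246, -0.2833, 0.2493]
ee_rot: [2.003, 2.42, 0.0]
wrist_force: [-0.0, 0.6, 0.6]
finger_gap: 0.996
grasp_force: 0.0
```

Request:
apply_moves:
  commands:
    - {"claw":100,"dp":[-45,-14,0],"turn":[0,0,0]}
    - {"claw":100,"dp":[-45,-14,0],"turn":[0,0,0]}
    - {"claw":100,"dp":[-45,-14,0],"turn":[0,0,0]}

```text
clock: 22.9
eef_pos: [0.5195, -0.3281, 0.2483]
ee_rot: [-2.003, -2.419, -0.001]
wrist_force: [0.4, 0.2, 0.3]
finger_gap: 1.005
grasp_force: 0.0
```

```bash
python3 - <<'E'
from h import *
go(.5,-.35,.25,0)
p,im=snap("wrist","wa"); cv2.imwrite("pics/wab.png",cv2.resize(im,(800,600),interpolation=cv2.INTER_CUBIC))
E
```

```text
pos [ 0.5195 -0.3281  0.2483] yaw 0.1877 dp [-17.9 -23.3  -1.7] turn [-0.0002 -0.0007  0.1877] j6 0.61 F [0.4 0.2 0.3] gap 1.005 g 0.0 t 22.9
```

View pics/wab.png

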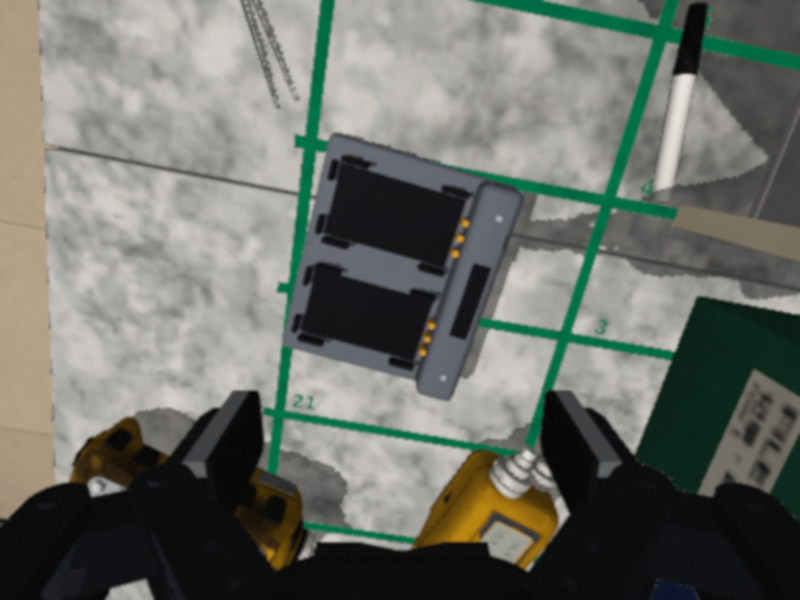

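The dock is at (290–520, 135–400) enlarged: upper bay centre ≈(396,213), lower ≈(367,317), housing to the right. I'll rectify to the floor plane for a precise fit.

```bash
cat >> h.py <<'E'
def rect(p,im,z,x0,y0,w,h,s=2000):  # top view; px u=(x-x0)*s, v=(y0+h-y)*s
    c=np.array([[x0,y0+h,z],[x0+w,y0+h,z],[x0+w,y0,z],[x0,y0,z]]); d=np.array([[0,0],[w*s,0],[w*s,h*s],[0,h*s]],np.float32)
    return cv2.warpPerspective(im,cv2.getPerspectiveTransform(proj(p,c).astype(np.float32),d),(int(w*s),int(h*s)))
E
python3 - <<'E'
from h import *
p,im=load("wa"); x0,y0=.40,-.47
r=rect(p,im,.014,x0,y0,.26,.26)
g=r.max(2); m=((g<45)*255).astype(np.uint8)
m=cv2.morphologyEx(m,cv2.MORPH_OPEN,np.ones((37,37)))
for c in cv2.findContours(m,0,2)[0]:
    (u,v),(w,h),a=cv2.minAreaRect(c)
    if w*h>5000: print(round(x0+u/2000,4),round(y0+.26-v/2000,4),w/2,h/2,a)
cv2.imwrite("pics/r.png",np.hstack([r,cv2.cvtColor(m,8)])[:, :1040].copy() if 0 else cv2.resize(np.hstack([r,cv2.cvtColor(m,8)]),(800,400)))
k=1/1.5625
for uv in [(332,134),(286,346)]: print(ray(p,np.array(uv)*k,.014))
for uv in [(522,193),(448,400)]: print(ray(p,np.array(uv)*k,.042))
E
```

```text
0.5008 -0.3838 97.67347717285156 61.82154083251953 3.7888898849487305
0.5089 -0.3017 97.54131317138672 56.73334503173828 3.7888898849487305
[ 0.45286137 -0.25109326  0.014     ]
[ 0.43891602 -0.42629617  0.014     ]
[ 0.59492346 -0.26518806  0.042     ]
[ 0.57880186 -0.43609381  0.042     ]
```

View pics/r.png

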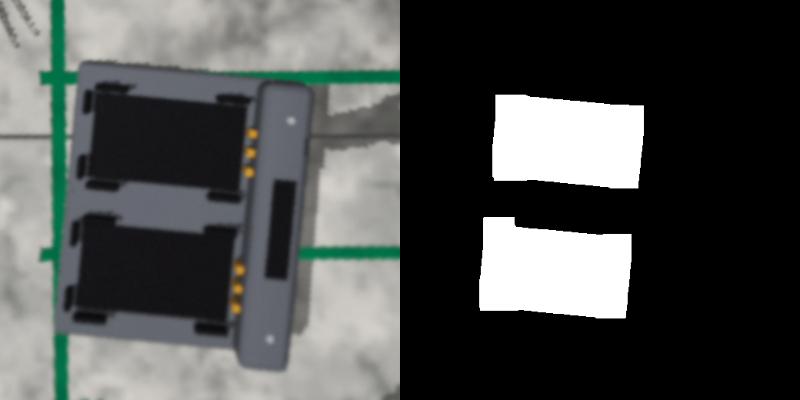

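The rectified view shows both bay floors at about 101 mm long and yaw ≈ −4.7°. Centres come out near (0.508,−0.302) and (0.501,−0.387). Next, the pack poses.

```bash
python3 - <<'E'
from h import *
p,im=load("w8"); k=1/1.5625
q=[.5134,.3555,0,.3655]
def loc(w): d=w[:2]-q[:2]; c,s=np.cos(q[3]),np.sin(q[3]); return np.array([c*d[0]+s*d[1],-s*d[0]+c*d[1]])*1e3
for uv in [(324,112),(498,112),(498,205),(324,203),(336,437),(482,437)]: print(uv,loc(ray(p,np.array(uv)*k,.032)).round(1))
p5,_=load("w4")
for uv in [(375,93),(552,155),(528,245),(345,185)]: print(uv,loc(ray(p5,np.array(uv)*k,.032)).round(1))
for s in (.07,-.07): print(place(q,[[0,s,0]])[0].round(4))
P=place(q,[[0,.07,0]])[0]; go(P[0],P[1],.15,.3655+np.pi/2)
E
```

```text
(324, 112) [-43.9  93.5]
(498, 112) [41.2 93.2]
(498, 205) [43.9 48.3]
(324, 203) [-46.2  49.6]
(336, 437) [-46.2 -90. ]
(482, 437) [ 42.3 -90.3]
(375, 93) [-44.2  91.9]
(552, 155) [41.  93.5]
(528, 245) [47.3 51.4]
(345, 185) [-45.1  49.5]
[0.4884 0.4209 0.    ]
[0.5384 0.2901 0.    ]
pos [ 0.5197 -0.3275  0.2485] yaw 0.1886 dp [741.  109.5  98.9] turn [ 5.0000e-04 -4.0000e-04 -1.7477e+00] j6 0.61 F [-0.4 -0.4  0.5] gap 0.996 g 0.0 t 22.95
```

Request:
apply_moves:
  commands:
    - {"claw":80,"dp":[54,8,0],"turn":[0,0,-0.17]}
    - {"claw":70,"dp":[108,16,0],"turn":[0,0,-0.34]}
    - {"claw":70,"dp":[162,24,0],"turn":[0,0,-0.51]}
    - {"claw":70,"dp":[216,32,0],"turn":[0,0,-0.68]}
    - {"claw":70,"dp":[270,40,0],"turn":[0,0,-0.85]}

```text
clock: 23.58
eef_pos: [0.5079, -0.0527, 0.2488]
ee_rot: [0.816, 3.033, 0.0]
wrist_force: [0.4, 0.8, -0.0]
finger_gap: 0.701
grasp_force: 0.0
```

```bash
python3 - <<'E'
from h import *
go(.4884,.4209,.2,.3655+np.pi/2)
E
```

```text
pos [ 0.5079 -0.0527  0.2488] yaw 1.0453 dp [254.5 399.8  48.8] turn [ 0.      0.0009 -0.891 ] j6 0.17 F [ 0.4  0.8 -0. ] gap 0.701 g 0.0 t 23.575
```

Request:
apply_moves:
  commands:
    - {"claw":70,"dp":[29,46,0],"turn":[0,0,-0.17]}
    - {"claw":70,"dp":[58,92,0],"turn":[0,0,-0.34]}
    - {"claw":70,"dp":[88,138,0],"turn":[0,0,-0.51]}
    - {"claw":70,"dp":[117,184,0],"turn":[0,0,-0.68]}
    - {"claw":70,"dp":[147,231,0],"turn":[0,0,-0.85]}

```text
clock: 24.2
eef_pos: [0.498, 0.2209, 0.2489]
ee_rot: [-0.508, 3.099, 0.0]
wrist_force: [0.4, -0.4, 0.1]
finger_gap: 0.695
grasp_force: 0.0
```

```bash
python3 - <<'E'
from h import *
go(.4884,.4209,.2,.3655+np.pi/2)
E
```

```text
pos [0.498  0.2209 0.2489] yaw 1.8954 dp [-54.6 192.6  48.9] turn [-0.0001  0.0009 -0.0409] j6 -0.15 F [ 0.4 -0.4  0.1] gap 0.695 g 0.0 t 24.2
```

Request:
apply_moves:
  commands:
    - {"claw":70,"dp":[-15,52,0],"turn":[0,0,-0.02]}
    - {"claw":70,"dp":[-30,104,10],"turn":[0,0,-0.041]}
    - {"claw":70,"dp":[-44,155,30],"turn":[0,0,-0.041]}
    - {"claw":70,"dp":[-54,192,60],"turn":[0,0,-0.041]}
    - {"claw":70,"dp":[-54,192,100],"turn":[0,0,-0.041]}

```text
clock: 24.82
eef_pos: [0.4889, 0.421, 0.1483]
ee_rot: [-0.567, 3.088, 0.002]
wrist_force: [0.8, 0.4, -0.2]
finger_gap: 0.702
grasp_force: 0.0
```

Request:
apply_moves:
  commands:
    - {"claw":70,"dp":[0,0,0],"turn":[0,0,0]}
    - {"claw":70,"dp":[0,0,0],"turn":[0,0,0]}
    - {"claw":70,"dp":[0,0,0],"turn":[0,0,0]}

```text
clock: 25.2
eef_pos: [0.4916, 0.4175, 0.1512]
ee_rot: [-0.558, 3.088, 0.002]
wrist_force: [-0.5, 0.8, -0.1]
finger_gap: 0.701
grasp_force: 0.0
```

```bash
python3 - <<'E'
from h import *
go(.4884,.4209,.016,.3655+np.pi/2)
p,im=snap("wrist","wb"); cv2.imwrite("pics/wbb.png",cv2.resize(im,(800,600),interpolation=cv2.INTER_CUBIC))
L=np.array([[-44.5,93,32],[44.5,93,32],[44.5,47,32],[-44.5,47,32]])/1e3
print((proj(p,place([.5134,.3555,0,.3655],L))*1.5625).round(0).tolist())
E
```

```text
pos [0.4916 0.4175 0.1512] yaw 1.9286 dp [  2.3   4.2 135.2] turn [ 0.0004  0.0034 -0.0077] j6 0.14 F [-0.5  0.8 -0.1] gap 0.701 g 0.0 t 25.2
[[451.0, 208.0], [448.0, 360.0], [370.0, 360.0], [366.0, 209.0]]
```

View pics/wbb.png

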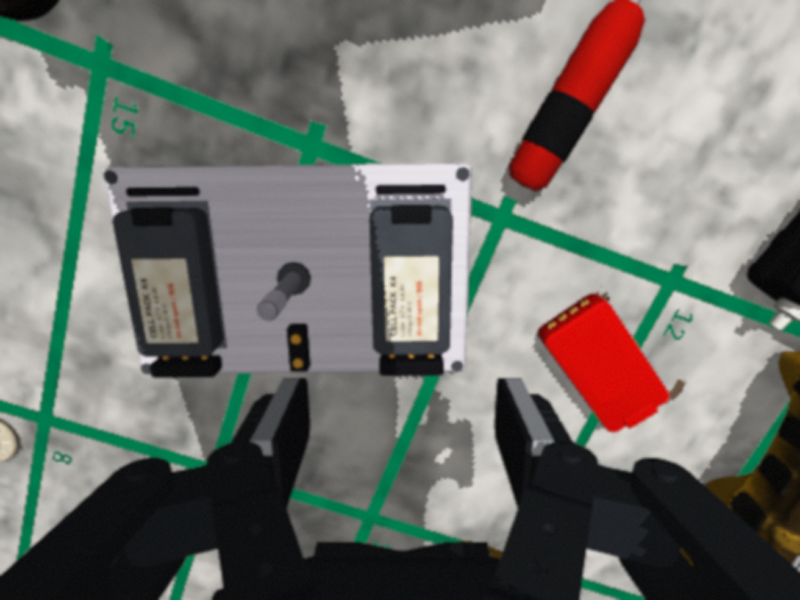

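This is the fifteenth picture, one over the limit of 14, so no more viewing. It shows the dark grey pack at x 370–452, rows 206–355, as projected. The other pack is at (167,280), and the red look-alike at (603,362) lies outside the fixture and stays. Grip the far pack.

Request:
apply_moves:
  commands:
    - {"claw":70,"dp":[2,4.5,40],"turn":[0,0,-0.007]}
    - {"claw":70,"dp":[2,4.5,80],"turn":[0,0,-0.007]}
    - {"claw":70,"dp":[2,4.5,115],"turn":[0,0,-0.007]}
    - {"claw":70,"dp":[2,4.5,134],"turn":[0,0,-0.007]}
    - {"claw":70,"dp":[2,4.5,134],"turn":[0,0,-0.007]}

```text
clock: 25.88
eef_pos: [0.4868, 0.4204, 0.0141]
ee_rot: [0.57, -3.088, 0.001]
wrist_force: [0.5, -0.7, -0.4]
finger_gap: 0.702
grasp_force: 0.0
```

Request:
apply_moves:
  commands:
    - {"claw":60,"dp":[0,0,0],"turn":[0,0,0]}
    - {"claw":40,"dp":[0,0,0],"turn":[0,0,0]}
    - {"claw":20,"dp":[0,0,0],"turn":[0,0,0]}
    - {"claw":20,"dp":[0,0,0],"turn":[0,0,0]}
  force: 60

```text
clock: 26.38
eef_pos: [0.4886, 0.4216, 0.0172]
ee_rot: [-0.57, 3.086, 0.002]
wrist_force: [-0.4, -1.4, 6.8]
finger_gap: 0.52
grasp_force: 63.0
```

Request:
apply_moves:
  commands:
    - {"claw":20,"dp":[0,0,-4],"turn":[0,0,0]}
    - {"claw":20,"dp":[0,0,-15],"turn":[0,0,0]}
    - {"claw":20,"dp":[0,0,-45],"turn":[0,0,0]}
    - {"claw":20,"dp":[0,0,-90],"turn":[0,0,0]}
    - {"claw":20,"dp":[0,0,-130],"turn":[0,0,0]}

```text
clock: 27.0
eef_pos: [0.4872, 0.4208, 0.147]
ee_rot: [-0.57, 3.088, 0.0]
wrist_force: [0.1, 0.8, -1.7]
finger_gap: 0.525
grasp_force: 62.0
```

```bash
python3 - <<'E'
from h import *
go(.5014,-.3868,.13,-.082+np.pi/2)
E
```

```text
pos [0.4872 0.4208 0.147 ] yaw 1.936 dp [ 275.2 -759.4   16.7] turn [3.000e-04 9.000e-04 4.472e-01] j6 0.14 F [ 0.1  0.8 -1.7] gap 0.525 g 62.0 t 27.0
```

Request:
apply_moves:
  commands:
    - {"claw":20,"dp":[18,-51,0],"turn":[0,0,0]}
    - {"claw":20,"dp":[37,-102,0],"turn":[0,0,0]}
    - {"claw":20,"dp":[55,-152,0],"turn":[0,0,0]}
    - {"claw":20,"dp":[74,-203,0],"turn":[0,0,0]}
    - {"claw":20,"dp":[92,-254,0],"turn":[0,0,0]}

```text
clock: 27.62
eef_pos: [0.4918, 0.1491, 0.1455]
ee_rot: [-0.571, 3.088, -0.0]
wrist_force: [1.1, 0.2, -2.0]
finger_gap: 0.52
grasp_force: 62.1
```

Request:
apply_moves:
  commands:
    - {"claw":20,"dp":[18,-51,0],"turn":[0,0,0.09]}
    - {"claw":20,"dp":[37,-102,0],"turn":[0,0,0.18]}
    - {"claw":20,"dp":[55,-152,0],"turn":[0,0,0.27]}
    - {"claw":20,"dp":[74,-203,0],"turn":[0,0,0.36]}
    - {"claw":20,"dp":[92,-254,0],"turn":[0,0,0.447]}

```text
clock: 28.25
eef_pos: [0.4966, -0.1213, 0.1456]
ee_rot: [0.133, 3.137, -0.001]
wrist_force: [1.0, 0.3, -0.9]
finger_gap: 0.518
grasp_force: 62.1
```

```bash
python3 - <<'E'
from h import *
go(.5014,-.3868,.13,-.082+np.pi/2)
E
```

```text
pos [ 0.4966 -0.1213  0.1456] yaw 1.486 dp [ -27.3 -264.1   15.8] turn [-0.0004  0.0013 -0.0028] j6 -0.41 F [ 1.   0.3 -0.9] gap 0.518 g 62.1 t 28.25
```

Request:
apply_moves:
  commands:
    - {"claw":20,"dp":[-6,-54,0],"turn":[0,0,0]}
    - {"claw":20,"dp":[-12,-108,0],"turn":[0,0,0]}
    - {"claw":20,"dp":[-18,-162,0],"turn":[0,0,0]}
    - {"claw":20,"dp":[-24,-216,0],"turn":[0,0,0]}
    - {"claw":20,"dp":[-27,-262,20],"turn":[0,0,0]}

```text
clock: 28.88
eef_pos: [0.5028, -0.3859, 0.1269]
ee_rot: [0.129, 3.136, -0.005]
wrist_force: [1.3, 0.6, -1.5]
finger_gap: 0.52
grasp_force: 62.1
```

Request:
apply_moves:
  commands:
    - {"claw":20,"dp":[0,0,30],"turn":[0,0,0]}
    - {"claw":20,"dp":[0,0,50],"turn":[0,0,0]}
    - {"claw":20,"dp":[0,0,50],"turn":[0,0,0]}
    - {"claw":20,"dp":[0,0,50],"turn":[0,0,0]}

```text
clock: 29.38
eef_pos: [0.5029, -0.3827, 0.0761]
ee_rot: [0.127, 3.138, -0.002]
wrist_force: [0.8, 0.0, -0.9]
finger_gap: 0.518
grasp_force: 62.2
```

```bash
python3 - <<'E'
from h import *
go(.5014,-.3868,.026,-.082+np.pi/2)
# pack held: where is it relative to the dock bay, seen by wrist camera
p,im=snap("wrist","wc")
E
```

```text
pos [ 0.5029 -0.3827  0.0761] yaw 1.4898 dp [ 1.2 -4.2 50.1] turn [-0.0011  0.0013  0.001 ] j6 -0.78 F [ 0.8  0.  -0.9] gap 0.518 g 62.2 t 29.375
```

Request:
apply_moves:
  commands:
    - {"claw":20,"dp":[1,-4,15],"turn":[0,0,0]}
    - {"claw":20,"dp":[1,-4,30],"turn":[0,0,0]}
    - {"claw":20,"dp":[1,-4,42],"turn":[0,0,0]}
    - {"claw":20,"dp":[1,-4,50],"turn":[0,0,0]}
    - {"claw":20,"dp":[1,-4,50],"turn":[0,0,0]}

```text
clock: 30.05
eef_pos: [0.5005, -0.3862, 0.0237]
ee_rot: [-0.128, -3.138, -0.002]
wrist_force: [-0.2, -0.6, -1.4]
finger_gap: 0.519
grasp_force: 62.2
```

Request:
apply_moves:
  commands:
    - {"claw":20,"dp":[0,0,2],"turn":[0,0,0]}
    - {"claw":20,"dp":[0,0,4],"turn":[0,0,0]}
    - {"claw":20,"dp":[0,0,4],"turn":[0,0,0]}

```text
clock: 30.42
eef_pos: [0.5009, -0.3867, 0.0207]
ee_rot: [0.128, 3.139, -0.0]
wrist_force: [0.3, -0.4, -1.6]
finger_gap: 0.519
grasp_force: 62.2
```

Request:
apply_moves:
  commands:
    - {"claw":20,"dp":[0,0,1],"turn":[0,0,0]}
    - {"claw":20,"dp":[0,0,1.5],"turn":[0,0,0]}
    - {"claw":20,"dp":[0,0,1.5],"turn":[0,0,0]}

```text
clock: 30.8
eef_pos: [0.5009, -0.3867, 0.0193]
ee_rot: [0.128, 3.139, -0.0]
wrist_force: [-0.5, -0.3, -1.0]
finger_gap: 0.519
grasp_force: 62.4
```

Request:
apply_moves:
  commands:
    - {"claw":20,"dp":[0,0,1],"turn":[0,0,0]}
    - {"claw":20,"dp":[0,0,1],"turn":[0,0,0]}
    - {"claw":20,"dp":[0,0,1],"turn":[0,0,0]}

```text
clock: 31.18
eef_pos: [0.5009, -0.3867, 0.0191]
ee_rot: [0.128, 3.139, -0.0]
wrist_force: [-2.6, 3.6, 7.4]
finger_gap: 0.515
grasp_force: 63.2
```

Request:
apply_moves:
  commands:
    - {"claw":62,"dp":[0,0,0],"turn":[0,0,0]}
    - {"claw":62,"dp":[0,0,0],"turn":[0,0,0]}
    - {"claw":65,"dp":[0,0,-20],"turn":[0,0,0]}
    - {"claw":70,"dp":[0,0,-70],"turn":[0,0,0]}
    - {"claw":70,"dp":[0,0,-130],"turn":[0,0,0]}

```text
clock: 31.8
eef_pos: [0.5005, -0.3862, 0.1501]
ee_rot: [-0.128, -3.138, -0.001]
wrist_force: [0.3, -0.7, -0.1]
finger_gap: 0.704
grasp_force: 0.0
```

Request:
apply_moves:
  commands:
    - {"claw":70,"dp":[-30,40,-40],"turn":[0,0,0]}
    - {"claw":70,"dp":[-60,80,-80],"turn":[0,0,0]}
    - {"claw":70,"dp":[-60,80,-80],"turn":[0,0,0]}
    - {"claw":70,"dp":[-60,80,-80],"turn":[0,0,0]}

```text
clock: 32.3
eef_pos: [0.5673, -0.3119, 0.2288]
ee_rot: [0.128, 3.138, -0.001]
wrist_force: [0.0, 0.2, -0.5]
finger_gap: 0.7
grasp_force: 0.0
```

```bash
python3 - <<'E'
from h import *
go(.5384,.2901,.15,.3655+np.pi/2)
p,im=snap("wrist","wd"); pa,ima=load("wa"); snap("scene","s2")
# white/pale pack label and gold contacts in view
for n,(P,I) in {"a":(pa,ima),"d":(p,im)}.items():
    h=cv2.cvtColor(I,cv2.COLOR_BGR2HSV); m=cv2.inRange(h,(12,120,120),(30,255,255)); N,_,st,c=cv2.connectedComponentsWithStats(m)
    print(n,[(c[i].round(1).tolist(),int(st[i,4])) for i in range(1,N) if 6<st[i,4]<60])
def poly(q,L): return proj(p,place(q,L)).round(0).tolist()
D=[.5014,-.3868,0,-.082]
print("pack corners",poly(D,np.array([[-44.5,-23,34],[44.5,-23,34],[44.5,23,34],[-44.5,23,34]])/1e3))
r=rect(p,im,.034,.42,-.47,.20,.22); cv2.imwrite("pics/rd.png",r)
g=r.max(2); m=((g>52)&(g<95)).astype(np.uint8)*255
# gray-level profile across the pack, along dock y and x through the nominal centre (mm:gray)
c,s=np.cos(-.082),np.sin(-.082)
for nm,d in (("x",(c,s)),("y",(-s,c))):
    print(nm,[(t,int(cv2.cvtColor(r,6)[int((-.25-(-.3868+d[1]*t/1e3))*2000),int((.5014+d[0]*t/1e3-.42)*2000)])) for t in range(-66 if nm=="x" else -40,67 if nm=="x" else 41,3)])
E
```

```text
pos [ 0.5673 -0.3119  0.2288] yaw 1.4896 dp [ 77.6 597.7  78.3] turn [-8.000e-04  4.000e-04 -4.467e-01] j6 -0.62 F [ 0.   0.2 -0.5] gap 0.7 g 0.0 t 32.3
a [([297.1, 142.4], 23), ([294.0, 152.2], 21), ([290.9, 161.9], 22), ([275.6, 208.0], 19), ([272.8, 216.6], 19), ([270.2, 225.2], 16), ([335.0, 353.0], 22), ([172.0, 353.7], 30), ([177.7, 358.2], 33)]
d [([175.2, 158.7], 27), ([185.3, 158.9], 25), ([196.1, 159.2], 27), ([250.2, 159.7], 25), ([260.9, 159.7], 27), ([271.8, 160.1], 29), ([10.9, 198.8], 19), ([58.8, 206.1], 33), ([91.8, 212.7], 46), ([49.7, 275.7], 44)]
pack corners [[156.0, 67.0], [164.0, 154.0], [205.0, 154.0], [201.0, 67.0]]
x [(-66, 184), (-63, 78), (-60, 101), (-57, 113), (-54, 114), (-51, 113), (-48, 61), (-45, 25), (-42, 25), (-39, 23), (-36, 69), (-33, 73), (-30, 74), (-27, 73), (-24, 72), (-21, 76), (-18, 201), (-15, 219), (-12, 217), (-9, 217), (-6, 221), (-3, 224), (0, 223), (3, 220), (6, 218), (9, 207), (12, 210), (15, 212), (18, 206), (21, 190), (24, 206), (27, 207), (30, 203), (33, 79), (36, 67), (39, 59), (42, 15), (45, 38), (48, 128), (51, 162), (54, 98), (57, 109), (60, 113), (63, 114), (66, 111)]
y [(-40, 180), (-37, 111), (-34, 112), (-31, 112), (-28, 112), (-25, 112), (-22, 79), (-19, 69), (-16, 122), (-13, 215), (-10, 206), (-7, 198), (-4, 207), (-1, 224), (2, 199), (5, 182), (8, 219), (11, 219), (14, 187), (17, 69), (20, 63), (23, 33), (26, 17), (29, 28), (32, 109), (35, 112), (38, 113)]
```

```bash
python3 - <<'E'
from h import *
a,_=load("wa");d,_=load("wd")
M=lambda p:np.array([[p["fx"],0,p["cx"]],[0,p["fy"],p["cy"]],[0,0,1]])@np.c_[p["R"],p["t"]]
A=np.array([(297.1,142.4),(294,152.2),(290.9,161.9),(275.6,208),(272.8,216.6),(270.2,225.2)]).T
B=np.array([(271.8,160.1),(260.9,159.7),(250.2,159.7),(196.1,159.2),(185.3,158.9),(175.2,158.7)]).T
X=cv2.triangulatePoints(M(a),M(d),A,B); X=(X[:3]/X[3]).T; print(X.round(4))
v=X[1]-X[4]; print("yaw",np.arctan2(-v[0],v[1]),"dist",np.linalg.norm(v), "mid",(X[1]+X[4])/2)
E
```

```text
[[ 0.5612 -0.2947  0.0294]
 [ 0.5605 -0.307   0.0268]
 [ 0.5594 -0.319   0.0272]
 [ 0.5533 -0.3797  0.0289]
 [ 0.5523 -0.3921  0.0277]
 [ 0.5506 -0.4022  0.0324]]
yaw -0.09560058806082172 dist 0.08552924920304879 mid [ 0.55638389 -0.3495169   0.02726464]
```

Triangulated contacts (z ≈ 0.027, spacing 85.5 mm, yaw −0.09) confirm the dock pose within 2 mm, and the first pack sits inside its bay. Now the second pack.

Request:
apply_moves:
  commands:
    - {"claw":70,"dp":[7,54,0],"turn":[0,0,-0.09]}
    - {"claw":70,"dp":[14,108,0],"turn":[0,0,-0.18]}
    - {"claw":70,"dp":[21,162,0],"turn":[0,0,-0.27]}
    - {"claw":70,"dp":[28,216,0],"turn":[0,0,-0.36]}
    - {"claw":70,"dp":[35,270,0],"turn":[0,0,-0.447]}

```text
clock: 33.02
eef_pos: [0.5533, -0.0391, 0.227]
ee_rot: [0.572, -3.088, -0.001]
wrist_force: [0.4, 0.4, 0.3]
finger_gap: 0.701
grasp_force: 0.0
```

```bash
python3 - <<'E'
from h import *
go(.5384,.2901,.15,.3655+np.pi/2)
E
```

```text
pos [ 0.5533 -0.0391  0.227 ] yaw 1.937 dp [-104.1  312.7   77.2] turn [ 0.0009 -0.0013  0.0007] j6 -0.67 F [0.4 0.4 0.3] gap 0.701 g 0.0 t 33.025
```

Request:
apply_moves:
  commands:
    - {"claw":70,"dp":[-17,52,0],"turn":[0,0,0]}
    - {"claw":70,"dp":[-34,104,0],"turn":[0,0,0]}
    - {"claw":70,"dp":[-52,156,0],"turn":[0,0,0]}
    - {"claw":70,"dp":[-69,208,10],"turn":[0,0,0]}
    - {"claw":70,"dp":[-86,260,25],"turn":[0,0,0]}

```text
clock: 33.65
eef_pos: [0.5416, 0.2342, 0.2022]
ee_rot: [0.568, -3.089, 0.0]
wrist_force: [0.8, -0.5, 0.8]
finger_gap: 0.702
grasp_force: 0.0
```

Request:
apply_moves:
  commands:
    - {"claw":70,"dp":[-17,50,20],"turn":[0,0,0]}
    - {"claw":70,"dp":[-17,50,60],"turn":[0,0,0]}
    - {"claw":70,"dp":[-17,50,60],"turn":[0,0,0]}
    - {"claw":70,"dp":[-17,50,60],"turn":[0,0,0]}

```text
clock: 34.15
eef_pos: [0.5403, 0.2854, 0.144]
ee_rot: [-0.568, 3.09, -0.0]
wrist_force: [-0.5, -0.8, 0.7]
finger_gap: 0.7
grasp_force: 0.0
```

```bash
python3 - <<'E'
from h import *
go(.5384,.2901,.016,.3655+np.pi/2)
p,_=load("wb"); k=1/1.5625; q=[.5134,.3555,0,.3655]
for uv in [(117,212),(207,206),(222,347),(143,352)]:
    w=ray(p,np.array(uv)*k,.032); d=w[:2]-q[:2]; c,s=np.cos(q[3]),np.sin(q[3]); print(uv,(np.array([c*d[0]+s*d[1],-s*d[0]+c*d[1]])*1e3).round(1))
E
```

```text
pos [0.5403 0.2854 0.144 ] yaw 1.9344 dp [1.00e-01 5.10e+00 1.28e+02] turn [-0.0002  0.0002 -0.0019] j6 -0.09 F [-0.5 -0.8  0.7] gap 0.7 g 0.0 t 34.15
(117, 212) [-43.9 -87.1]
(207, 206) [-46.8 -38.2]
(222, 347) [ 35.2 -40.2]
(143, 352) [ 38.1 -87.3]
```

Request:
apply_moves:
  commands:
    - {"claw":70,"dp":[0,5.5,35],"turn":[0,0,0]}
    - {"claw":70,"dp":[0,5.5,75],"turn":[0,0,0]}
    - {"claw":70,"dp":[0,5.5,110],"turn":[0,0,0]}
    - {"claw":70,"dp":[0,5.5,127],"turn":[0,0,0]}
    - {"claw":70,"dp":[0,5.5,127],"turn":[0,0,0]}

```text
clock: 34.78
eef_pos: [0.5382, 0.2911, 0.0165]
ee_rot: [0.569, -3.089, 0.0]
wrist_force: [0.2, -0.4, -0.2]
finger_gap: 0.7
grasp_force: 0.0
```

Request:
apply_moves:
  commands:
    - {"claw":60,"dp":[0,0,0],"turn":[0,0,0]}
    - {"claw":40,"dp":[0,0,0],"turn":[0,0,0]}
    - {"claw":20,"dp":[0,0,0],"turn":[0,0,0]}
    - {"claw":20,"dp":[0,0,0],"turn":[0,0,0]}
  force: 60

```text
clock: 35.28
eef_pos: [0.5396, 0.292, 0.0187]
ee_rot: [-0.57, 3.086, 0.0]
wrist_force: [-0.2, -2.1, 7.1]
finger_gap: 0.522
grasp_force: 62.3
```

Request:
apply_moves:
  commands:
    - {"claw":20,"dp":[0,0,-4],"turn":[0,0,0]}
    - {"claw":20,"dp":[0,0,-15],"turn":[0,0,0]}
    - {"claw":20,"dp":[0,0,-45],"turn":[0,0,0]}
    - {"claw":20,"dp":[0,0,-90],"turn":[0,0,0]}
    - {"claw":20,"dp":[0,0,-130],"turn":[0,0,0]}

```text
clock: 35.9
eef_pos: [0.538, 0.2916, 0.1485]
ee_rot: [-0.57, 3.088, 0.0]
wrist_force: [0.8, 0.1, -2.5]
finger_gap: 0.52
grasp_force: 61.5
```

```bash
python3 - <<'E'
from h import *
go(.5078,-.3022,.13,-.085+np.pi/2)
E
```

```text
pos [0.538  0.2916 0.1485] yaw 1.936 dp [ 240.3 -543.9   18.3] turn [1.000e-04 1.000e-03 4.502e-01] j6 -0.08 F [ 0.8  0.1 -2.5] gap 0.52 g 61.5 t 35.9
```

Request:
apply_moves:
  commands:
    - {"claw":20,"dp":[22,-49,0],"turn":[0,0,0.09]}
    - {"claw":20,"dp":[44,-99,0],"turn":[0,0,0.18]}
    - {"claw":20,"dp":[66,-149,0],"turn":[0,0,0.27]}
    - {"claw":20,"dp":[88,-198,0],"turn":[0,0,0.36]}
    - {"claw":20,"dp":[110,-248,0],"turn":[0,0,0.45]}

```text
clock: 36.52
eef_pos: [0.5236, 0.0191, 0.1471]
ee_rot: [0.137, 3.137, -0.0]
wrist_force: [0.8, 0.2, -1.5]
finger_gap: 0.521
grasp_force: 61.6
```

```bash
python3 - <<'E'
from h import *
go(.5078,-.3022,.13,-.085+np.pi/2)
E
```

```text
pos [0.5236 0.0191 0.1471] yaw 1.4833 dp [ -12.3 -321.4   17.1] turn [-0.0001  0.0013 -0.0025] j6 -0.13 F [ 0.8  0.2 -1.5] gap 0.521 g 61.6 t 36.525
```

Request:
apply_moves:
  commands:
    - {"claw":20,"dp":[-2,-54,0],"turn":[0,0,0]}
    - {"claw":20,"dp":[-4,-108,0],"turn":[0,0,0]}
    - {"claw":20,"dp":[-6,-162,0],"turn":[0,0,0]}
    - {"claw":20,"dp":[-8,-216,0],"turn":[0,0,0]}
    - {"claw":20,"dp":[-10,-270,0],"turn":[0,0,0]}

```text
clock: 37.15
eef_pos: [0.5106, -0.251, 0.1471]
ee_rot: [0.133, 3.138, -0.001]
wrist_force: [0.1, -0.5, -1.6]
finger_gap: 0.515
grasp_force: 61.6
```

Request:
apply_moves:
  commands:
    - {"claw":20,"dp":[-2,-50,20],"turn":[0,0,0]}
    - {"claw":20,"dp":[-2,-50,50],"turn":[0,0,0]}
    - {"claw":20,"dp":[-2,-50,70],"turn":[0,0,0]}
    - {"claw":20,"dp":[-2,-50,70],"turn":[0,0,0]}
    - {"claw":20,"dp":[-2,-50,70],"turn":[0,0,0]}

```text
clock: 37.78
eef_pos: [0.5093, -0.299, 0.0775]
ee_rot: [0.132, 3.138, -0.002]
wrist_force: [-0.3, 0.4, -1.5]
finger_gap: 0.518
grasp_force: 61.8
```

```bash
python3 - <<'E'
from h import *
go(.5078,-.3022,.026,-.085+np.pi/2)
E
```

```text
pos [ 0.5093 -0.299   0.0775] yaw 1.487 dp [ 1.3 -3.3 51.5] turn [-0.0009  0.0013  0.0012] j6 -0.67 F [-0.3  0.4 -1.5] gap 0.518 g 61.8 t 37.775
```

Request:
apply_moves:
  commands:
    - {"claw":20,"dp":[1,-3,15],"turn":[0,0,0]}
    - {"claw":20,"dp":[1,-3,30],"turn":[0,0,0]}
    - {"claw":20,"dp":[1,-3,43],"turn":[0,0,0]}
    - {"claw":20,"dp":[1,-3,51],"turn":[0,0,0]}
    - {"claw":20,"dp":[1,-3,51],"turn":[0,0,0]}

```text
clock: 38.4
eef_pos: [0.5069, -0.3017, 0.0242]
ee_rot: [-0.133, -3.138, -0.002]
wrist_force: [-1.1, -0.3, -0.9]
finger_gap: 0.519
grasp_force: 61.9
```

Request:
apply_moves:
  commands:
    - {"claw":20,"dp":[0,0,2],"turn":[0,0,0]}
    - {"claw":20,"dp":[0,0,2],"turn":[0,0,0]}
    - {"claw":20,"dp":[0,0,3],"turn":[0,0,0]}
    - {"claw":20,"dp":[0,0,3],"turn":[0,0,0]}

```text
clock: 38.9
eef_pos: [0.5074, -0.3021, 0.0222]
ee_rot: [0.133, 3.139, -0.0]
wrist_force: [-0.2, 0.4, -1.8]
finger_gap: 0.52
grasp_force: 61.9
```

Request:
apply_moves:
  commands:
    - {"claw":20,"dp":[0,0,1],"turn":[0,0,0]}
    - {"claw":20,"dp":[0,0,1.5],"turn":[0,0,0]}
    - {"claw":20,"dp":[0,0,1.5],"turn":[0,0,0]}

```text
clock: 39.28
eef_pos: [0.5073, -0.3021, 0.0207]
ee_rot: [0.133, 3.139, -0.0]
wrist_force: [-0.8, 0.4, -0.2]
finger_gap: 0.523
grasp_force: 62.0
```

Request:
apply_moves:
  commands:
    - {"claw":20,"dp":[0,0,1],"turn":[0,0,0]}
    - {"claw":20,"dp":[0,0,1],"turn":[0,0,0]}
    - {"claw":20,"dp":[0,0,1],"turn":[0,0,0]}

```text
clock: 39.65
eef_pos: [0.5074, -0.3021, 0.0206]
ee_rot: [0.133, 3.139, -0.0]
wrist_force: [-4.6, 3.2, 8.8]
finger_gap: 0.52
grasp_force: 63.0
```

Request:
apply_moves:
  commands:
    - {"claw":62,"dp":[0,0,0],"turn":[0,0,0]}
    - {"claw":62,"dp":[0,0,0],"turn":[0,0,0]}
    - {"claw":65,"dp":[0,0,-20],"turn":[0,0,0]}
    - {"claw":70,"dp":[0,0,-70],"turn":[0,0,0]}
    - {"claw":70,"dp":[0,0,-130],"turn":[0,0,0]}

```text
clock: 40.28
eef_pos: [0.5069, -0.3017, 0.1516]
ee_rot: [-0.133, -3.138, -0.001]
wrist_force: [1.1, -1.4, 0.6]
finger_gap: 0.697
grasp_force: 0.0
```

Request:
apply_moves:
  commands:
    - {"claw":70,"dp":[-30,0,-40],"turn":[0,0,0]}
    - {"claw":70,"dp":[-60,0,-80],"turn":[0,0,0]}
    - {"claw":70,"dp":[-60,0,-80],"turn":[0,0,0]}
    - {"claw":70,"dp":[-60,0,-80],"turn":[0,0,0]}

```text
clock: 40.78
eef_pos: [0.5669, -0.307, 0.2297]
ee_rot: [-0.133, -3.139, -0.0]
wrist_force: [-1.1, -0.5, 0.3]
finger_gap: 0.7
grasp_force: 0.0
```

```bash
python3 - <<'E'
from h import *
o=ctrl.get_obs(); print(o["eef_pos"],o["clock"])
p,im=snap("wrist","we"); r=cv2.cvtColor(rect(p,im,.034,.40,-.47,.26,.26),6)
a=-.085; c,s=np.cos(a),np.sin(a)
for cx,cy in ((.5074,-.3021),(.5009,-.3867)):
    for nm,d,R in (("x",(c,s),60),("y",(-s,c),36)):
        print(nm,[(t,int(r[int((-.21-(cy+d[1]*t/1e3))*2000),int((cx+d[0]*t/1e3-.40)*2000)])) for t in list(range(-R,-R+24,2))+list(range(R-24,R+1,2))])
# tray: compare scene images s1 (before bar) and now
P,I=snap("scene","s3")
t=[.5872,-.0145,0,.188]
b=proj(P,place(t,np.array([[-40,y,15] for y in (-80,-40,-20,20,40,80)]+[[-40,-90,5],[-40,90,5],[46,-51.5+14,29],[46,51.5,39]])/1e3))
print([(int(u),int(v),I[int(round(v)),int(round(u))].tolist()) for u,v in b])
E
```

```text
[ 0.56685444 -0.30704987  0.22971512] 40.775
x [(-60, 192), (-58, 127), (-56, 110), (-54, 110), (-52, 110), (-50, 109), (-48, 90), (-46, 26), (-44, 23), (-42, 21), (-40, 21), (-38, 43), (36, 64), (38, 60), (40, 34), (42, 15), (44, 12), (46, 30), (48, 82), (50, 128), (52, 162), (54, 150), (56, 92), (58, 95), (60, 107)]
y [(-36, 109), (-34, 109), (-32, 109), (-30, 110), (-28, 103), (-26, 66), (-24, 28), (-22, 52), (-20, 66), (-18, 67), (-16, 101), (-14, 194), (12, 214), (14, 203), (16, 96), (18, 64), (20, 61), (22, 44), (24, 20), (26, 54), (28, 104), (30, 110), (32, 109), (34, 109), (36, 108)]
x [(-60, 101), (-58, 108), (-56, 107), (-54, 108), (-52, 109), (-50, 107), (-48, 67), (-46, 25), (-44, 22), (-42, 23), (-40, 21), (-38, 26), (36, 64), (38, 63), (40, 50), (42, 20), (44, 15), (46, 47), (48, 113), (50, 160), (52, 156), (54, 106), (56, 92), (58, 105), (60, 107)]
y [(-36, 106), (-34, 107), (-32, 108), (-30, 107), (-28, 109), (-26, 108), (-24, 106), (-22, 81), (-20, 66), (-18, 68), (-16, 117), (-14, 209), (12, 211), (14, 182), (16, 86), (18, 64), (20, 62), (22, 46), (24, 25), (26, 17), (28, 16), (30, 41), (32, 94), (34, 109), (36, 109)]
[(289, 216, [141, 135, 136]), (280, 213, [150, 145, 144]), (276, 211, [152, 145, 145]), (267, 208, [93, 91, 89]), (262, 207, [94, 89, 89]), (254, 203, [82, 78, 77]), (292, 219, [105, 105, 98]), (252, 204, [62, 63, 58]), (289, 197, [37, 59, 72]), (270, 189, [32, 33, 31])]
```

Request:
apply_moves:
  commands:
    - {"claw":70,"dp":[0,54,0],"turn":[0,0,0]}
    - {"claw":70,"dp":[0,108,0],"turn":[0,0,0]}
    - {"claw":70,"dp":[-20,162,0],"turn":[0,0,0]}
    - {"claw":70,"dp":[-50,216,0],"turn":[0,0,0]}
    - {"claw":70,"dp":[-80,270,0],"turn":[0,0,0]}

```text
clock: 41.5
eef_pos: [0.6695, -0.0434, 0.229]
ee_rot: [-0.134, -3.138, -0.0]
wrist_force: [0.0, -0.9, -0.3]
finger_gap: 0.701
grasp_force: 0.0
```

Request:
apply_moves:
  commands:
    - {"claw":70,"dp":[0,15,0],"turn":[0,0,0]}
    - {"claw":70,"dp":[0,15,0],"turn":[0,0,0]}
    - {"claw":70,"dp":[0,15,0],"turn":[0,0,0]}

```text
clock: 41.88
eef_pos: [0.6703, -0.0314, 0.2296]
ee_rot: [-0.135, -3.138, 0.001]
wrist_force: [0.4, -0.7, 0.1]
finger_gap: 0.702
grasp_force: 0.0
```

```bash
python3 - <<'E'
from h import *
o=ctrl.get_obs(); print(o["eef_pos"],o["clock"])
p,im=snap("wrist","wf"); g=cv2.cvtColor(im,6); t=[.5872,-.0145,0,.188]
def prof(pts): 
    u=proj(p,place(t,np.array(pts)/1e3)); return [int(g[int(round(v)),int(round(w))]) if 0<=v<384 and 0<=w<512 else -1 for w,v in u]
for y in (-70,-45,45,70): print("across bar y",y,prof([(x,y,15) for x in range(-66,-12,2)]))
print("along", prof([(-40,y,15) for y in range(-105,-70,2)]),prof([(-40,y,15) for y in range(71,106,2)]))
E
```

```text
[ 0.67028073 -0.03139343  0.22963826] 41.875
across bar y -70 [32, 34, 33, 35, 89, 128, 173, 202, 207, 209, 205, 139, 95, 95, 94, 125, 200, 206, 207, 195, 99, 95, 94, 70, 33, 32, 32]
across bar y -45 [32, 33, 31, 40, 89, 128, 171, 203, 210, 211, 213, 210, 212, 215, 211, 214, 211, 209, 210, 203, 124, 91, 90, 60, 33, 33, 33]
across bar y 45 [31, 31, 31, 42, 96, 157, 170, 197, 210, 208, 210, 208, 214, 214, 212, 217, 213, 208, 211, 195, 112, 99, 91, 49, 33, 32, 33]
across bar y 70 [31, 31, 35, 33, 104, 160, 175, 204, 209, 206, 207, 178, 96, 93, 95, 106, 209, 206, 211, 194, 106, 99, 92, 50, 34, 32, 31]
along [193, 147, 110, 35, 34, 31, 33, 55, 141, 186, 200, 208, 210, 208, 201, 123, 93, 95] [94, 139, 205, 209, 209, 210, 199, 173, 171, 171, 127, 37, 31, 32, 32, 36, 112, 168]
```

The bar is centred and parallel in its recess: x −53 to −27 mm, with floor visible all round. All five parts are in place.

```bash
python3 -c "
from rig import ctrl
print(ctrl.hand_in())"
```

```text
the job is handed in; nothing more can be done
None
```

I moved the wing nut, spacer and bar into their tray recesses in that order, then put both packs flat in the charger bays, and handed in at about 42 s; contact height and wrist-camera checks agreed for all five, but I viewed 15 pictures, one over the limit of 14.

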